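# Load the upturned mixing cup and click the specimen slide into its notch

## Robot

A 6-joint arm with a two-finger parallel gripper is mounted at the origin on the work surface. World frame = base frame: x ahead of the robot, y to its left, z up, the work surface at z = 0. Lengths are in m, angles in rad, forces in N, time in s.
With the tool pointing down it reaches from about 0.375 to 0.975 m from the base axis. Payload 3.8 kg.
Tool frame: the origin (TCP) lies between the finger pads, 19 mm behind the fingertips; this is the grasp point; z points along the fingers, y is the line along which they close (so a half turn about z gives the same grasp; the last joint's range is limited). The gripper opens to 85 mm and grips with 20 to 120 N. Pads are 22 mm wide; open, the fingers measure 114 mm over their backs; the gripper's body (76 mm by 85 mm) begins 54 mm behind the grasp point. The pads swing forward as they close: fully open they stand 13 mm farther back than shut.
Start: joints at [1.224, 0.264, 1.604, -0, 1.274, -0.037], TCP at [0.206, 0.643, 0.25] pointing down, gripper open.
Joint ranges: [-2.63, 2.63], [-0.94, 2.18], [0.31, 2.57], [-1.31, 4.45], [0, 2.66], [-2.55, 2.55]. Speed limits (rad/s): [2.57, 2.57, 3.14, 3.14, 3.14, 3.14].

## Interface

Orientations are given as a rotation vector (axis times angle).
In Python, from workcell import bot, optics gives the robot as it stands.
- The arm moves only by the shell command python3 -m jog 'ROWS' [OPENING] [FORCE]. ROWS is JSON, a list of rows, each an object of numbers: "dx", "dy", "dz": the shift along the tool's x, y, z in mm; "ax", "ay", "az": the turn, a rotation vector about the tool's x, y, z in degrees. A call has 1 to 20 rows; each row shifts and turns the commanded pose from where the row before left it, along the tool's axes as they then stand; what a row does not reach is not made up. A row lasts 1/12 s, in which the tool goes at most 41.7 mm and 7.16 degrees, less where a joint would pass 70% of its speed; a pose out of reach is approached as far as the arm can. A call with a gripper value outside its range is refused whole. OPENING is the opening, from 0 (shut) to 1 (fully open), set as the call begins (- or left out, the last holds). The fingers move at their own pace and stop on an object; FORCE is the grip in N (left out, the last holds). Time passes only in rows, so rows that do not move let the fingers close. It gives the time, the measured TCP pose, the force, the opening and the grip force at its end, in the units of the state.
- bot.read_state(): the state, without advancing time (a new reading comes with each control period).
- optics.read_camera(name): name is "scene" or "top" or "wrist"; returns a dict with "img" (420x560x3 uint8, red, green, blue), "vertical_fov" (degrees; the focal length in pixels is half the picture's height over the tangent of half this angle, whatever the lens; pixels are square), "cx", "cy" (the principal point, pixels), "R" (3x3) and "t" (3): a world point X has camera coordinates R X + t; the wrist camera has in their place "tool_from_camera" (4x4, takes a point from camera to tool coordinates, whose origin is the TCP and whose axes are the flange's). Camera axes: x right, y down, z forward; pixel columns grow to the right and rows downward; lengths in m; the calibration is good to about 2 mm. A picture is of the moment at which its call begins: read the wrist's pose just before it. There is no depth.
- bot.finish_job(): hands the job in; it is judged then, once.
The state is a dict: "time": time; "q": joint angles; "joint_vel": joint speeds; "joint_torque": joint torques, N m; "tool_pos": TCP position; "tcp_rot": TCP orientation; "wrist_force": force on the tool from outside, world axes, zero at the start; "torque": the same for the moment, N m; "width": opening from 0.0 (shut) to 1.0 (fully open); "grip_force": force on a finger pad.
Only numpy, scipy, OpenCV 4.12 (cv2) and the standard library are available. Lean on these libraries where they do the work, as an engineer would, in place of code of your own. Each camera call takes 0.05 s, during which the arm holds its last target. There are 200 camera calls.

## Task

Turn the eight-sided mixing cup, which stands mouth-down on the green mat, over and stand it mouth-up inside the low square frame on the slide's carriage, and let go of it. Then take the carriage by its black post and slide it along the rail, away from the end where it starts, until you feel the spring ball click into its notch part-way along; finish while still holding the post there, with the ball in the notch and the cup standing in its frame. Leave the jars and the brush pot where they are.

Things in the scene. Friction and masses are not known exactly. Their poses are not given: they have to be found in the camera images.
- cup: White ceramic cup, regular octagon outside, straight: 54 mm across flats (58.5 corners), 50 high, wall 4, base 6, 105 to 200 g. Origin: centre of its base's outer face; z runs from the base out through the mouth (down at the start, origin 52 mm above the table). x, y and the diagonals between them are normal to side flats. It lies steadily on a side flat. Starts at any yaw on the mat.
- mat: Green cutting mat under the cup, fixed, 280 mm along x by 340 along y, 2 mm thick; origin under its centre.
- stage: The slide's fixed aluminium base, 100 by 250 mm, 12 mm high, with the steel rail along its y axis and a stop at each end; origin under its centre. The carriage must slide towards its +y end; the post is on its -x side.
- nest (a point): Centre of the top of the carriage plate (90 by 90 mm, top 32 mm above the table), in the square frame: the cup's base goes here. The frame's ridge is 3 mm high, 4 thick, 68 mm square inside. Axes: y along the rail, the way to slide; x level across the rail, away from the post; z up.
- post_top (a point): Centre of the top of the carriage's black post: 14 mm along the rail by 18 across, 42 mm tall, top 74 mm above the table, 75 mm from the nest on the robot's side (nest -x), on a tab 30 mm wide whose top is 32 mm above the table. Axes as the nest.
- carriage (a joint): Carriage travel (m): 0 at one stop, 0.135 at the other, growing along nest +y. Starts between 0 and 0.03. The notch is somewhere from 0.06 to 0.11. Drag is about 1 to 3 N. In the last 5 mm before the notch the ball pulls the carriage in with up to about 8 N; past its middle the push back rises to about 14 N some 2 mm on, where the ball breaks out.
- ball (a joint): Height (m) of the spring ball (12 mm diameter, under the carriage plate's far side) that rides on a steel strip with the notch in it, a 10.5 mm gap: about 0.0034 riding on the strip, 0 to 0.0003 seated in the notch.
- jar0: Small powder jar with a black lid, 45 mm across, 34 mm high, origin under its centre. A bystander.
- jar1: Small powder jar with a black lid, 45 mm across, 34 mm high, origin under its centre. A bystander.
- jar2: Small powder jar with a black lid, 45 mm across, 34 mm high, origin under its centre. A bystander.
- brush_pot: White pot with brushes, 72 mm across, 85 mm high with brushes to about 210 mm, origin under its centre. A bystander.
There are look-alikes about, which are no part of the job. Of the things shaped like the cup, the white one is meant.

How it is judged:
On the way, in this order (a step that is already met when the one before it is completed fails the run):
1. the cup stands mouth-up inside the carriage's frame, let go (angle between cup's own z axis and vertical below 0.12 rad and horizontal distance between cup and nest below 0.012 m and z of cup in the frame of nest between -0.002 and 0.002 m and contact force between the fingers and cup below 0.1 N and linear speed of cup below 0.02 m/s), for 0.2 s.
2. the carriage, held by its post, is slid until the ball sits in the notch (value of joint ball below 0.0018 m and value of joint carriage above 0.05 m and contact force between the fingers and carriage above 1 N and distance between the grasp point and post_top below 0.04 m), for 0.2 s.
At the end, for the whole second after the job is handed in: Fingers hold the post (over 1 N, TCP within 40 mm of its top); carriage still, ball in the notch (under 1.8 mm: carriage within about 3 mm of it); cup untouched, mouth-up within 0.12 rad, on the plate in the frame (centre within 12 mm, height within 2 mm) (all of step 1 and all of step 2 and velocity of joint carriage between -0.01 and 0.01 m/s); the arm keeps its last pose, push and grip.
It fails at once if a jar or the brush pot is pushed out of its place (over 25 mm) (distance of any of jar0, jar1, jar2, brush_pot from where it was at the start of the episode above 0.025 m).
It also fails if it takes over 72 s, if anything falls off the work surface, if the arm or the gripper's body presses on something with over 40 N, if the wrist force passes 120 N, or if a joint passes its speed limit or range.

## Working session

There is one attempt and no reset: what is moved stays moved. The work goes in short steps, Python scripts to look and compute and a shell command to move; the robot and the scene stay as the last step left them, time stands still between calls to the robot, and variables do not carry over. Pictures are saved under pics/ and viewed, at most 10 in all, crops included, and the job is handed in when it is done.

```bash
ls; mkdir -p pics; python3 - <<'E'
from workcell import bot, optics
import cv2,numpy as np
s=bot.read_state();print({k:np.round(v,3) for k,v in s.items()})
for n in("scene","top"):
    c=optics.read_camera(n);cv2.imwrite(f"pics/{n}0.png",c["img"][...,::-1]);print(n,{k:v for k,v in c.items() if k!="img"})
E
```

```text
pics
{'time': np.float64(0.0), 'q': array([ 1.224,  0.265,  1.605,  0.   ,  1.274, -0.037]), 'joint_vel': array([ 0.   , -0.001,  0.002,  0.   ,  0.   , -0.001]), 'joint_torque': array([-1.0000e-03, -5.1512e+01, -3.6731e+01, -0.0000e+00,  1.3000e-02,
       -0.0000e+00]), 'tool_pos': array([0.206, 0.642, 0.249]), 'tcp_rot': array([-4.850e-01, -3.104e+00,  3.000e-03]), 'wrist_force': array([-0.422,  0.165, -0.561]), 'torque': array([0.005, 0.033, 0.016]), 'grip_force': np.float64(0.0), 'width': np.float64(0.999)}
scene {'vertical_fov': 47.91029822911519, 'cx': 279.52739325235194, 'cy': 202.4858940320557, 'R': array([[ 0.37229013,  0.92805255,  0.01088717],
       [ 0.61879474, -0.23945383, -0.74816772],
       [-0.69173198,  0.28527238, -0.66342033]]), 't': array([-0.1509656 , -0.27038444,  1.53456773])}
top {'vertical_fov': 48.043923953953026, 'cx': 272.52823548441364, 'cy': 205.53210228061076, 'R': array([[-0.0046475 , -0.99998603, -0.00251822],
       [-0.98816309,  0.00497867, -0.15332619],
       [ 0.15333659,  0.00177583, -0.98817242]]), 't': array([-0.04029628,  0.55780098,  1.33070368])}
```

View pics/scene0.png

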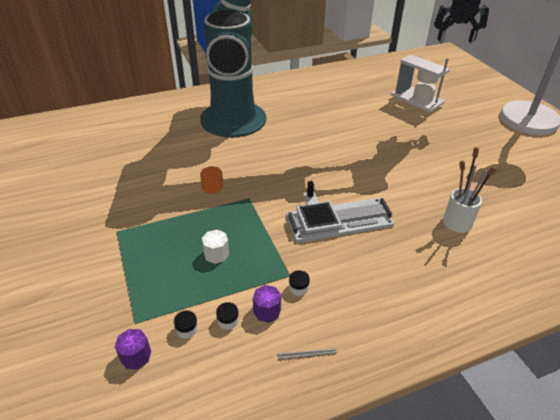

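View pics/top0.png

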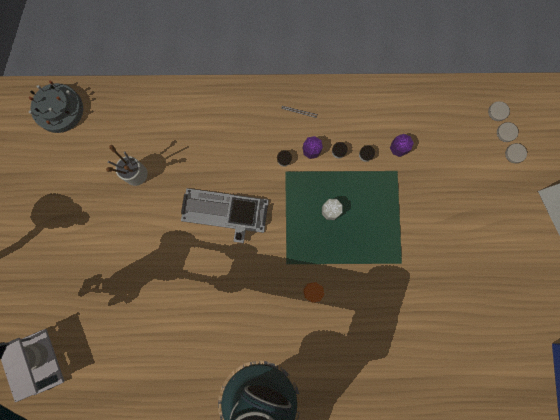

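Scene view: the white octagonal cup is at (215,246) on the mat. The look-alikes are purple at (133,349) and (267,303) and orange at (212,180). Only the white one on the green mat fits the description. In the top view the cup is at (332,209), the carriage plate at (243,212) and the post at (239,237). I'll confirm this with an enlarged crop.

```bash
cat > h.py <<'E'
import numpy as np,cv2
from workcell import bot,optics
from scipy.spatial.transform import Rotation as Ro
def cam(n):
    s=bot.read_state(); c=optics.read_camera(n)
    c["f"]=c["img"].shape[0]/2/np.tan(np.radians(c["vertical_fov"])/2)
    if n=="wrist":
        T=np.eye(4);T[:3,:3]=Ro.from_rotvec(s["tcp_rot"]).as_matrix();T[:3,3]=s["tool_pos"]
        M=np.linalg.inv(T@c["tool_from_camera"]);c["R"],c["t"]=M[:3,:3],M[:3,3]
    return c
def ray(c,p):
    p=np.atleast_2d(p).astype(float)
    d=np.c_[(p[:,0]-c["cx"])/c["f"],(p[:,1]-c["cy"])/c["f"],np.ones(len(p))]@c["R"]
    return -c["R"].T@c["t"],d
def plane(c,p,z):
    o,d=ray(c,p);return o+d*((z-o[2])/d[:,2])[:,None]
def tri(c1,p1,c2,p2):
    A=[];b=[]
    for c,p in((c1,p1),(c2,p2)):
        o,d=ray(c,p);d=d[0]/np.linalg.norm(d);P=np.eye(3)-np.outer(d,d);A.append(P);b.append(P@o)
    A,b=np.vstack(A),np.hstack(b);x=np.linalg.lstsq(A,b,rcond=None)[0]
    return x,np.linalg.norm(A@x-b)
def px(c,X):
    X=np.atleast_2d(X)@c["R"].T+c["t"];return X[:,:2]/X[:,2:]*c["f"]+[c["cx"],c["cy"]]
E
python3 - <<'E'
from h import *
a=cv2.imread("pics/top0.png")[165:270,170:360];b=cv2.imread("pics/scene0.png")[170:275,190:400]
a=cv2.resize(a,None,fx=3.7,fy=2.8*3.7/2.8,interpolation=cv2.INTER_CUBIC)[:300] if 0 else cv2.resize(a,(532,294),interpolation=cv2.INTER_CUBIC)
b=cv2.resize(b,(588,294),interpolation=cv2.INTER_CUBIC)
o=np.zeros((590,600,3),np.uint8);o[:294,:532]=a;o[296:590,:588]=b;cv2.imwrite("pics/crop0.png",o)
E
```

```text
(no output)
```

View pics/crop0.png

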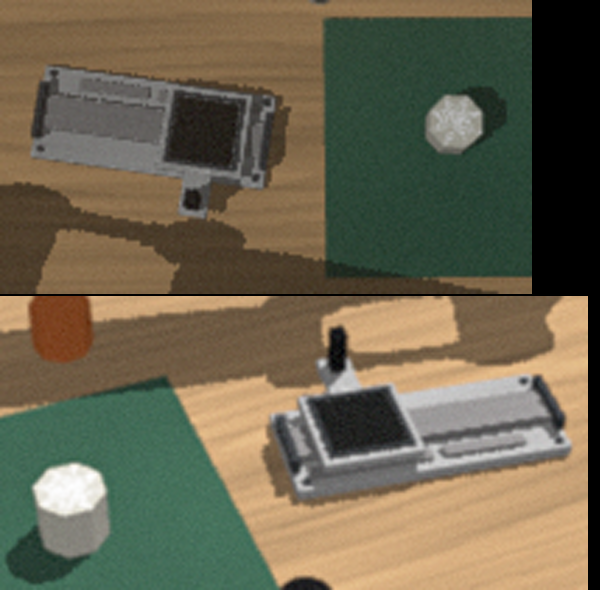

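The crop confirms it: the white octagonal cup stands base-up on the green mat. The carriage sits at the right-hand end of the stage in the top view, with its dark pad framed and the post on the robot's side. Next I'll measure positions.

```bash
cat > m.py <<'E'
from h import *
def blob(m,near,amin=15):
    n,l,st,ce=cv2.connectedComponentsWithStats(m.astype(np.uint8))
    k=min((i for i in range(1,n) if st[i,4]>=amin),key=lambda i:np.hypot(*(ce[i]-near)))
    return (l==k),ce[k],st[k,4]
def corners4(m):
    cs,_=cv2.findContours(m.astype(np.uint8),cv2.RETR_EXTERNAL,cv2.CHAIN_APPROX_NONE)
    r=cv2.minAreaRect(max(cs,key=cv2.contourArea)); h=cv2.convexHull(max(cs,key=cv2.contourArea))
    for e in np.arange(2,15,.5):
        a=cv2.approxPolyDP(h,e,True)[:,0]
        if len(a)==4: return a.astype(float)
    return cv2.boxPoints(r)
E
python3 - <<'E'
from m import *
T,S=cam("top"),cam("scene")
out={}
for n,c,cup,pad,post in(("T",T,(332,209),(243,212),(239,237)),("S",S,(215,246),(319,216),(310,188))):
    hsv=cv2.cvtColor(c["img"],cv2.COLOR_RGB2HSV);H,s,V=[hsv[...,i].astype(int) for i in range(3)]
    m,ce,a=blob((s<60)&(V>130),cup,100);ys,xs=np.where(m)
    print(n,"cup",ce,a,xs.min(),xs.max(),ys.min(),ys.max())
    print(np.percentile(V[m],[5,25,50,75,95]))
    d,pc,pa=blob((V<60),pad,100);print("pad",pc,pa,corners4(d).tolist())
    for th in(35,45,60):
        p,qc,qa=blob((V<th),post,4);ys,xs=np.where(p);print("post",th,qc,qa,xs.min(),xs.max(),ys.min(),ys.max())
    g,gc,ga=blob((H>60)&(H<95)&(s>80),cup,2000);print("mat",gc,ga)
    out[n]=(c,pc,corners4(d))
print(tri(T,out["T"][1],S,out["S"][1]))
for n in "TS":
    q=plane(out[n][0],out[n][2],0.032);print(n,np.round(q[:,:2],4).tolist(),q.mean(0),np.linalg.norm(q-np.roll(q,1,0),axis=1).round(4))
E
```

```text
T cup [332.26838235 208.13970588] 272 323 341 199 217
[142.   149.   158.   166.25 176.  ]
pad [242.47157191 211.69063545] 598 [[233.0, 198.0], [256.0, 201.0], [253.0, 225.0], [229.0, 222.0]]
post 35 [238.53846154 235.84615385] 13 237 240 234 238
post 45 [238.3125  235.96875] 32 236 241 233 239
post 60 [238.43589744 235.92307692] 39 236 241 233 239
mat [342.87646717 219.88866938] 8605
S cup [215.5619469  244.64896755] 678 201 228 229 261
[131.   136.   196.5  242.   250.15]
pad [318.14150943 214.44150943] 530 [[335.0, 220.0], [311.0, 226.0], [302.0, 207.0], [327.0, 203.0]]
post 35 [310.04545455 189.18181818] 66 308 312 182 196
post 45 [309.98571429 188.9       ] 70 308 312 182 196
post 60 [309.8875 188.9875] 80 307 313 181 196
mat [195.62727942 259.47035735] 12229
(array([0.54156377, 0.04574865, 0.03290883]), np.float64(0.000813602809599545))
T [[0.5823, 0.0734], [0.573, 0.0056], [0.5021, 0.0143], [0.5112, 0.0845]] [0.54216657 0.04446277 0.032     ] [0.072  0.0684 0.0715 0.0708]
S [[0.5733, 0.0763], [0.5712, 0.0137], [0.5019, 0.021], [0.5108, 0.0856]] [0.53929742 0.04913272 0.032     ] [0.0632 0.0626 0.0697 0.0652]
```

```bash
python3 - <<'E'
from m import *
T,S=cam("top"),cam("scene")
vs=cv2.cvtColor(S["img"],cv2.COLOR_RGB2HSV)
m,ce,a=blob((vs[...,1]<60)&(vs[...,2]>190),(215,240),50)
vt=cv2.cvtColor(T["img"],cv2.COLOR_RGB2HSV)
mt,ct,at=blob((vt[...,1]<70)&(vt[...,2]>110),(332,209),50)
print(ce,a,ct,at); X,e=tri(T,ct,S,ce);print("cup top",X,e)
print("T@.052",plane(T,ct,.052),"S@.052",plane(S,ce,.052))
cs=cv2.findContours(m.astype(np.uint8),cv2.RETR_EXTERNAL,cv2.CHAIN_APPROX_NONE)[0][0][:,0]
q=plane(S,cs,.052)[:,:2];c=plane(S,ce,.052)[0,:2]
d=q-c;an=np.degrees(np.arctan2(d[:,1],d[:,0]));r=np.hypot(*d.T)
for k in np.argsort(an)[::2]:print(int(an[k]),int(r[k]*1e4),end="; ")
th=np.radians(an);print("\n8-fold phase",np.degrees(np.angle(np.sum((r-r.mean())*np.exp(8j*th))))/8)
print("post",tri(T,(238.4,235.9),S,(310,183.5)),plane(T,(238.4,235.9),.07),plane(S,(310,183),.074))
E
```

```text
[214.37681159 238.67536232] 345 [331.78964401 208.46278317] 309
cup top [ 0.5468499  -0.21469159  0.05100846] 0.0002879411708709633
T@.052 [[ 0.54675638 -0.21437019  0.052     ]] S@.052 [[ 0.54773363 -0.21507448  0.052     ]]
-179 262; -167 253; -159 281; -144 269; -130 255; -115 280; -101 253; -88 263; -73 269; -61 255; -49 254; -37 264; -27 255; -17 254; -8 261; 2 245; 11 266; 22 269; 38 262; 53 275; 66 283; 80 261; 95 256; 110 269; 122 260; 135 264; 146 281; 156 275; 165 277; 176 254; 
8-fold phase 20.416388822880887
post (array([0.46734325, 0.05501054, 0.0707733 ]), np.float64(0.0017420067240364978)) [[0.46693661 0.05392522 0.07      ]] [[0.46941246 0.05522608 0.074     ]]
```

```bash
cat > p.py <<'E'
from h import *
def Rt(yaw,tilt):
    """tool y at world yaw (deg); tilt (deg) from straight down, + = pointing along heading yaw-90"""
    y=np.radians(yaw);a=np.radians(tilt);h=np.array([np.sin(y),-np.cos(y),0])
    z=np.sin(a)*h-np.cos(a)*np.array([0,0,1]);yy=np.array([np.cos(y),np.sin(y),0])
    return np.c_[np.cross(yy,z),yy,z]
def go(pos=None,R=None,s=None):
    """print tool-axis shift (mm) at the present attitude, then turn (deg)"""
    s=bot.read_state();C=Ro.from_rotvec(s["tcp_rot"]).as_matrix();p=s["tool_pos"]
    if pos is not None:
        d=C.T@(np.array(pos)-p)*1e3;print("shift",d.round(1),"rows>=",np.ceil(np.linalg.norm(d)/41.7))
    if R is not None:
        w=np.degrees(Ro.from_matrix(C.T@R).as_rotvec());print("turn",w.round(2),"rows>=",np.ceil(np.linalg.norm(w)/7.16))
        if pos is not None:print("shift if turned first",(R.T@(np.array(pos)-p)*1e3).round(1))
def st():
    s=bot.read_state();C=Ro.from_rotvec(s["tcp_rot"]).as_matrix()
    print("t",round(s["time"],2),"p",s["tool_pos"].round(4),"q",s["q"].round(2),"z",C[:,2].round(3),"y",C[:,1].round(3),"F",s["wrist_force"].round(1),"w",round(float(s["width"]),3),"g",round(float(s["grip_force"]),1))
E
python3 - <<'E'
from p import *
print(optics.read_camera("wrist")["tool_from_camera"].round(3))
go((.50,-.21,.28),Rt(88,0))
E
```

```text
[[-0.    -0.953 -0.301  0.077]
 [ 1.    -0.     0.     0.001]
 [-0.    -0.301  0.953 -0.123]
 [ 0.     0.     0.     1.   ]]
shift [-540.3 -722.4  -30. ] rows>= 22.0
turn [-3.000e-02 -1.000e-02 -1.575e+01] rows>= 3.0
shift if turned first [-323.9 -841.9  -30.3]
```

```bash
python3 -m jog '[{"dx":-10,"dy":-14,"dz":0},{"dx":-22,"dy":-29,"dz":-2},{"dx":-22,"dy":-29,"dz":-2},{"dx":-22,"dy":-29,"dz":-2},{"dx":-22,"dy":-29,"dz":-2},{"dx":-22,"dy":-29,"dz":-2},{"dx":-22,"dy":-29,"dz":-2},{"dx":-22,"dy":-29,"dz":-2},{"dx":-22,"dy":-29,"dz":-2},{"dx":-22,"dy":-29,"dz":-2},{"dx":-22,"dy":-29,"dz":-2},{"dx":-22,"dy":-29,"dz":-2},{"dx":-22,"dy":-29,"dz":-2}]' 1 60; python3 - <<'E'
from p import *
st();go((.50,-.21,.28),Rt(88,0))
E
```

```text
t 0.35 p [0.2057 0.6427 0.2497] q [ 1.22  0.26  1.6   0.    1.27 -0.04] z [-0. -0. -1.] y [ 0.305  0.952 -0.001] F [-0.4 -0.2  0.2] w 1.002 g 0.0
shift [-540.3 -722.4  -30. ] rows>= 22.0
turn [-3.000e-02 -1.000e-02 -1.575e+01] rows>= 3.0
shift if turned first [-323.9 -841.9  -30.3]invalid input
```

```bash
python3 -m jog '[{"dx":-10,"dy":-14,"dz":0}]'; python3 -m jog '[{"dx":-22,"dy":-29,"dz":-2,"ax":0,"ay":0,"az":0},{"dx":-22,"dy":-29,"dz":-2,"ax":0,"ay":0,"az":0}]' 1.0 60.0;python3 -m jog --help
```

```text
time: 0.52
tool_pos: [0.2295, 0.5744, 0.253]
tcp_rot: [-0.481, -3.104, 0.001]
wrist_force: [0.4, 0.4, -0.4]
width: 0.999
grip_force: 0.0invalid input
invalid input: not JSON, or not a number
```

```bash
python3 -m jog '[{"dx":-22,"dy":-29,"dz":-1,"ax":0,"ay":0,"az":0},{"dx":-22,"dy":-29,"dz":-1,"ax":0,"ay":0,"az":0},{"dx":-22,"dy":-29,"dz":-1,"ax":0,"ay":0,"az":0},{"dx":-22,"dy":-29,"dz":-1,"ax":0,"ay":0,"az":0},{"dx":-22,"dy":-29,"dz":-1,"ax":0,"ay":0,"az":0},{"dx":-22,"dy":-29,"dz":-1,"ax":0,"ay":0,"az":0},{"dx":-22,"dy":-29,"dz":-1,"ax":0,"ay":0,"az":0},{"dx":-22,"dy":-29,"dz":-1,"ax":0,"ay":0,"az":0},{"dx":-22,"dy":-29,"dz":-1,"ax":0,"ay":0,"az":0},{"dx":-22,"dy":-29,"dz":-1,"ax":0,"ay":0,"az":0},{"dx":-22,"dy":-29,"dz":-1,"ax":0,"ay":0,"az":0},{"dx":-22,"dy":-29,"dz":-1,"ax":0,"ay":0,"az":0},{"dx":-22,"dy":-29,"dz":-1,"ax":0,"ay":0,"az":0},{"dx":-22,"dy":-29,"dz":-1,"ax":0,"ay":0,"az":0},{"dx":-22,"dy":-29,"dz":-1,"ax":0,"ay":0,"az":0},{"dx":-22,"dy":-29,"dz":-1,"ax":0,"ay":0,"az":0},{"dx":-22,"dy":-29,"dz":-1,"ax":0,"ay":0,"az":0},{"dx":-22,"dy":-29,"dz":-1,"ax":0,"ay":0,"az":0},{"dx":-22,"dy":-29,"dz":-1,"ax":0,"ay":0,"az":0},{"dx":-22,"dy":-29,"dz":-1,"ax":0,"ay":0,"az":0}]'; python3 - <<'E'
from p import *
st();go((.50,-.21,.28),Rt(88,0))
E
```

```text
time: 2.18
tool_pos: [0.4725, -0.1142, 0.2744]
tcp_rot: [0.485, 3.103, 0.0]
wrist_force: [1.5, 0.2, 1.2]
width: 0.998
grip_force: 0.0
t 2.18 p [ 0.4725 -0.1142  0.2744] q [-0.29 -0.12  1.96  0.    1.29 -1.55] z [ 0.001 -0.    -1.   ] y [0.305 0.952 0.   ] F [1.5 0.2 1.2] w 0.998 g 0.0
shift [-55.4 -82.8  -5.6] rows>= 3.0
turn [  0.     0.05 -15.78] rows>= 3.0
shift if turned first [-30.9 -94.7  -5.6]
```

```bash
python3 -m jog '[{"dx":-22,"dy":-30,"dz":-2,"ax":0,"ay":0,"az":-4},{"dx":-20,"dy":-28,"dz":-2,"ax":0,"ay":0,"az":-4},{"dx":-14,"dy":-22,"dz":-1,"ax":0,"ay":0,"az":-4},{"dx":0,"dy":0,"dz":0,"ax":0,"ay":0,"az":-3.8},{"dx":0,"dy":0,"dz":0,"ax":0,"ay":0,"az":0},{"dx":0,"dy":0,"dz":0,"ax":0,"ay":0,"az":0},{"dx":0,"dy":0,"dz":0,"ax":0,"ay":0,"az":0}]'; python3 - <<'E'
from p import *
st();c=cam("wrist");cv2.imwrite("pics/w1.png",c["img"][...,::-1]);np.savez("w1.npz",**c)
E
```

```text
time: 2.77
tool_pos: [0.5066, -0.203, 0.2789]
tcp_rot: [-0.055, -3.141, -0.001]
wrist_force: [0.4, 0.6, 0.4]
width: 1.001
grip_force: 0.0
t 2.77 p [ 0.5066 -0.203   0.2789] q [-0.43  0.    1.85  0.    1.29 -1.96] z [-0.  0. -1.] y [0.035 0.999 0.   ] F [0.4 0.6 0.4] w 1.001 g 0.0
```

View pics/w1.png

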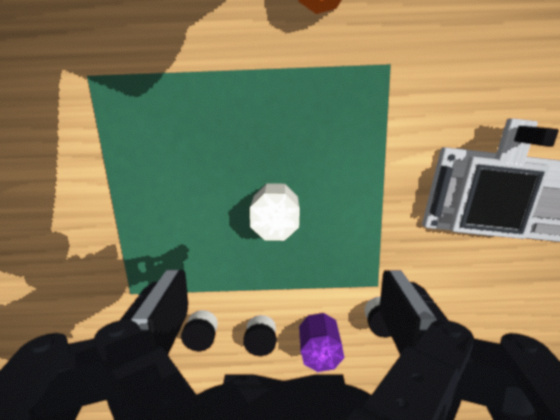

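The wrist view shows the white base face of the cup at about (275,215), the nest pad at (503,198) and the jars below the mat. Next I'll fit the octagon and measure the cup and nest again.

```bash
cat > oct.py <<'E'
from m import *
def octfit(c,near,z,th,smax=60,amin=300):
    hsv=cv2.cvtColor(c["img"],cv2.COLOR_RGB2HSV)
    m,ce,a=blob((hsv[...,1]<smax)&(hsv[...,2]>th),near,amin)
    cs=max(cv2.findContours(m.astype(np.uint8),cv2.RETR_EXTERNAL,cv2.CHAIN_APPROX_NONE)[0],key=cv2.contourArea)[:,0]
    q=plane(c,cs,z)[:,:2];M=cv2.moments(q.astype(np.float32).reshape(-1,1,2));ctr=np.array([M["m10"],M["m01"]])/M["m00"]
    best=None
    for ph in np.arange(0,45,.5):
        n=np.radians(ph+np.arange(0,360,45));w=((q-ctr)@np.array([np.cos(n),np.sin(n)])).max(0)
        s=(w[:4]+w[4:]).sum()
        if best is None or s<best[0]:best=(s,ph,(w[:4]+w[4:]).round(4))
    return ce,a,ctr,best
E
python3 - <<'E'
from oct import *
c=dict(np.load("w1.npz"))
V=cv2.cvtColor(c["img"],cv2.COLOR_RGB2HSV)[...,2];print(V[180:245:4,275])
for th in(170,200,230):print(th,octfit(c,(275,215),.052,th))
d,pc,pa=blob(V<70,(503,198),1500);k=corners4(d);q=plane(c,k,.032)[:,:2];print("nest",pa,q.round(4).tolist(),q.mean(0),plane(c,pc,.032))
T=cam("top");print("tri nest",tri(c,k.mean(0),T,(242.47,211.69)))
E
```

```text
[113 164 178 185 242 243 251 252 250 253 253 254 252 243 243 179 115]
170 (array([275.29701627, 213.42450271]), np.int32(2212), array([ 0.54552319, -0.21311011]), (np.float64(0.2383792791583893), np.float64(43.0), array([0.058 , 0.0548, 0.0615, 0.0641])))
200 (array([275.21712538, 215.17991845]), np.int32(1962), array([ 0.54743852, -0.21329646]), (np.float64(0.22833825558116205), np.float64(43.0), array([0.054 , 0.0532, 0.0605, 0.0606])))
230 (array([274.44545455, 216.13295455]), np.int32(1760), array([ 0.54835934, -0.21410522]), (np.float64(0.21072874638725717), np.float64(42.0), array([0.0524, 0.0523, 0.0532, 0.0529])))
nest 3563 [[0.5034, 0.0157], [0.5139, 0.0879], [0.5836, 0.0779], [0.5734, 0.0055]] [0.54356243 0.04677524] [[0.54189155 0.04717936 0.032     ]]
tri nest (array([0.54140284, 0.04501228, 0.03477821]), np.float64(0.00048177168942290866))
```

```bash
python3 - <<'E'
from p import *
R=Rt(87.7,45);t=R[:,2];g=np.array([.548,-.214,.032])
print("pre",g-.1*t);go(g-.1*t,R)
E
```

```text
pre [ 0.47734629 -0.21116225  0.10271068]
shift [ 29.   -9.4 176.3] rows>= 5.0
turn [  0.14 -44.99   0.33] rows>= 7.0
shift if turned first [145.2  -9.6 104.2]
```

```bash
python3 -m jog '[{"dx":0,"dy":0,"dz":0,"ax":0,"ay":-5,"az":0},{"dx":0,"dy":0,"dz":0,"ax":0,"ay":-6,"az":0},{"dx":0,"dy":0,"dz":0,"ax":0,"ay":-6,"az":0.3},{"dx":0,"dy":0,"dz":0,"ax":0,"ay":-6,"az":0},{"dx":0,"dy":0,"dz":0,"ax":0,"ay":-6,"az":0},{"dx":0,"dy":0,"dz":0,"ax":0,"ay":-6,"az":0},{"dx":0,"dy":0,"dz":0,"ax":0,"ay":-6,"az":0},{"dx":0,"dy":0,"dz":0,"ax":0,"ay":-4,"az":0},{"dx":25,"dy":-2,"dz":18,"ax":0,"ay":0,"az":0},{"dx":28,"dy":-2,"dz":21,"ax":0,"ay":0,"az":0},{"dx":28,"dy":-2,"dz":21,"ax":0,"ay":0,"az":0},{"dx":28,"dy":-2,"dz":21,"ax":0,"ay":0,"az":0},{"dx":26,"dy":-1.6,"dz":17,"ax":0,"ay":0,"az":0},{"dx":10,"dy":0,"dz":6,"ax":0,"ay":0,"az":0},{"dx":0,"dy":0,"dz":0,"ax":0,"ay":0,"az":0},{"dx":0,"dy":0,"dz":0,"ax":0,"ay":0,"az":0}]'; python3 - <<'E'
from p import *
R=Rt(87.7,45);t=R[:,2];g=np.array([.548,-.214,.032])
st();go(g-.1*t,R);go(g)
E
```

```text
time: 4.2
tool_pos: [0.4867, -0.1565, 0.1475]
tcp_rot: [0.134, 2.441, -0.104]
wrist_force: [0.9, 0.2, 0.1]
width: 0.997
grip_force: 0.0
t 4.2 p [ 0.4867 -0.1565  0.1475] q [-0.49 -0.3   2.51  0.7   0.32 -2.55] z [ 0.634 -0.11  -0.765] y [ 0.123  0.992 -0.04 ] F [0.9 0.2 0.1] w 0.997 g 0.0
shift [ 32.1 -53.5  34.4] rows>= 2.0
turn [-4.92 -5.08 -2.  ] rows>= 2.0
shift if turned first [ 36.7 -54.9  26.7]
shift [ 23.4 -44.8 133.6] rows>= 4.0
```

Tilting radially runs joint 6 and joint 3 to their limits. I'll tilt sideways instead, closing along the radial direction so that joint 6 stays near 0. First I'll back off upward.

```bash
python3 - <<'E'
from p import *
s=bot.read_state();p=s["tool_pos"]
go(p+[-.0,.0,.11],Rt(88,0));go(None,Rt(-2.3,0))
E
```

```text
shift [-70.7  -4.4 -84.2] rows>= 3.0
turn [-3.96 39.88 -4.09] rows>= 6.0
shift if turned first [   0.    0. -110.]
turn [27.94 33.92 82.22] rows>= 14.0
```

```bash
python3 -m jog '[{"dx":-23,"dy":-1.5,"dz":-28,"ax":0,"ay":0,"az":0},{"dx":-23,"dy":-1.5,"dz":-28,"ax":0,"ay":0,"az":0},{"dx":-23,"dy":-1.5,"dz":-28,"ax":0,"ay":0,"az":0},{"dx":0,"dy":0,"dz":0,"ax":-0.6,"ay":5.7,"az":-0.6},{"dx":0,"dy":0,"dz":0,"ax":-0.6,"ay":5.7,"az":-0.6},{"dx":0,"dy":0,"dz":0,"ax":-0.6,"ay":5.7,"az":-0.6},{"dx":0,"dy":0,"dz":0,"ax":-0.6,"ay":5.7,"az":-0.6},{"dx":0,"dy":0,"dz":0,"ax":-0.6,"ay":5.7,"az":-0.6},{"dx":0,"dy":0,"dz":0,"ax":-0.6,"ay":5.7,"az":-0.6},{"dx":0,"dy":0,"dz":0,"ax":-0.4,"ay":5.7,"az":-0.5},{"dx":0,"dy":0,"dz":0,"ax":0,"ay":0,"az":7},{"dx":0,"dy":0,"dz":0,"ax":0,"ay":0,"az":7},{"dx":0,"dy":0,"dz":0,"ax":0,"ay":0,"az":7},{"dx":0,"dy":0,"dz":0,"ax":0,"ay":0,"az":7},{"dx":0,"dy":0,"dz":0,"ax":0,"ay":0,"az":7},{"dx":0,"dy":0,"dz":0,"ax":0,"ay":0,"az":7},{"dx":0,"dy":0,"dz":0,"ax":0,"ay":0,"az":7},{"dx":0,"dy":0,"dz":0,"ax":0,"ay":0,"az":7},{"dx":0,"dy":0,"dz":0,"ax":0,"ay":0,"az":7}]'; python3 - <<'E'
from p import *
R=Rt(-2.3,45);t=R[:,2];g=np.array([.548,-.214,.032])
st();go(g-.1*t,R);print(Ro.from_matrix(R.T@R).as_rotvec())
E
```

```text
time: 5.78
tool_pos: [0.4868, -0.1581, 0.2586]
tcp_rot: [1.695, 2.64, 0.001]
wrist_force: [-0.3, 0.3, -0.1]
width: 1.0
grip_force: 0.0
t 5.78 p [ 0.4868 -0.1581  0.2586] q [-0.36 -0.06  1.94 -0.    1.25 -0.79] z [ 0.004 -0.002 -1.   ] y [0.909 0.416 0.003] F [-0.3  0.3 -0.1] w 1.0 g 0.0
shift [-12.8  63.9 156.1] rows>= 5.0
turn [ 10.74 -44.    25.42] rows>= 8.0
shift if turned first [122.5  63.4  98. ]
[0. 0. 0.]
```

```bash
python3 -m jog '[{"dx":0,"dy":0,"dz":0,"ax":1.34,"ay":-5.5,"az":3.18},{"dx":0,"dy":0,"dz":0,"ax":1.34,"ay":-5.5,"az":3.18},{"dx":0,"dy":0,"dz":0,"ax":1.34,"ay":-5.5,"az":3.18},{"dx":0,"dy":0,"dz":0,"ax":1.34,"ay":-5.5,"az":3.18},{"dx":0,"dy":0,"dz":0,"ax":1.34,"ay":-5.5,"az":3.18},{"dx":0,"dy":0,"dz":0,"ax":1.34,"ay":-5.5,"az":3.18},{"dx":0,"dy":0,"dz":0,"ax":1.34,"ay":-5.5,"az":3.18},{"dx":0,"dy":0,"dz":0,"ax":1.34,"ay":-5.5,"az":3.18},{"dx":20,"dy":10,"dz":16,"ax":0,"ay":0,"az":0},{"dx":20,"dy":10,"dz":16,"ax":0,"ay":0,"az":0},{"dx":20,"dy":10,"dz":16,"ax":0,"ay":0,"az":0},{"dx":20,"dy":10,"dz":16,"ax":0,"ay":0,"az":0},{"dx":20,"dy":11,"dz":16,"ax":0,"ay":0,"az":0},{"dx":22,"dy":12,"dz":18,"ax":0,"ay":0,"az":0},{"dx":0,"dy":0,"dz":0,"ax":0,"ay":0,"az":0},{"dx":0,"dy":0,"dz":0,"ax":0,"ay":0,"az":0}]'; python3 - <<'E'
from p import *
R=Rt(-2.3,45);t=R[:,2];g=np.array([.548,-.214,.032])
st();go(g-.1*t,R);go(g)
E
```

```text
time: 7.12
tool_pos: [0.5488, -0.1421, 0.0999]
tcp_rot: [1.795, 1.738, -0.747]
wrist_force: [0.3, -0.2, 0.2]
width: 1.002
grip_force: 0.0
t 7.12 p [ 0.5488 -0.1421  0.0999] q [ 0.12  0.33  2.03 -0.88  1.13  0.69] z [-0.028 -0.706 -0.708] y [ 0.999 -0.034 -0.005] F [ 0.3 -0.2  0.2] w 1.002 g 0.0
shift [-2.9  2.  -1.2] rows>= 1.0
turn [ 0.03 -0.08  0.45] rows>= 1.0
shift if turned first [-2.8  2.1 -1.2]
shift [-3.   2.  98.8] rows>= 3.0
```

```bash
python3 -m jog '[{"dx":-1.5,"dy":1,"dz":20,"ax":0,"ay":0,"az":0.4},{"dx":-1.5,"dy":1,"dz":22,"ax":0,"ay":0,"az":0},{"dx":0,"dy":0,"dz":20,"ax":0,"ay":0,"az":0},{"dx":0,"dy":0,"dz":18,"ax":0,"ay":0,"az":0},{"dx":0,"dy":0,"dz":12,"ax":0,"ay":0,"az":0},{"dx":0,"dy":0,"dz":7,"ax":0,"ay":0,"az":0},{"dx":0,"dy":0,"dz":0,"ax":0,"ay":0,"az":0},{"dx":0,"dy":0,"dz":0,"ax":0,"ay":0,"az":0}]' && python3 -m jog '[{"dx":0,"dy":0,"dz":0,"ax":0,"ay":0,"az":0},{"dx":0,"dy":0,"dz":0,"ax":0,"ay":0,"az":0},{"dx":0,"dy":0,"dz":0,"ax":0,"ay":0,"az":0},{"dx":0,"dy":0,"dz":0,"ax":0,"ay":0,"az":0},{"dx":0,"dy":0,"dz":0,"ax":0,"ay":0,"az":0},{"dx":0,"dy":0,"dz":0,"ax":0,"ay":0,"az":0},{"dx":0,"dy":0,"dz":0,"ax":0,"ay":0,"az":0},{"dx":0,"dy":0,"dz":0,"ax":0,"ay":0,"az":0}]' 0 40; python3 - <<'E'
from p import *
st()
p=bot.read_state()["tool_pos"]
go(p+[0,0,.10]);go(None,Rt(-2.3,-45))
E
```

```text
time: 7.78
tool_pos: [0.548, -0.214, 0.0332]
tcp_rot: [1.8, 1.73, -0.741]
wrist_force: [-0.3, -0.5, 0.6]
width: 0.998
grip_force: 0.0
time: 8.45
tool_pos: [0.5482, -0.2134, 0.0328]
tcp_rot: [1.798, 1.731, -0.742]
wrist_force: [0.0, 3.7, 6.1]
width: 0.627
grip_force: 42.8
t 8.45 p [ 0.5482 -0.2134  0.0328] q [-0.01  0.43  2.06 -1.01  0.99  0.76] z [-0.025 -0.706 -0.708] y [ 0.999 -0.037  0.002] F [0.  3.7 6.1] w 0.627 g 42.8
shift [-70.6   0.2 -70.8] rows>= 3.0
turn [ 0.11 89.92  0.18] rows>= 13.0
```

```bash
python3 -m jog '[{"dx":-8,"dy":0,"dz":-8,"ax":0,"ay":0,"az":0},{"dx":-16,"dy":0,"dz":-16,"ax":0,"ay":0,"az":0},{"dx":-20,"dy":0,"dz":-20,"ax":0,"ay":0,"az":0},{"dx":-18,"dy":0,"dz":-18,"ax":0,"ay":0,"az":0},{"dx":-9,"dy":0,"dz":-9,"ax":0,"ay":0,"az":0},{"dx":0,"dy":0,"dz":0,"ax":0,"ay":4,"az":0},{"dx":0,"dy":0,"dz":0,"ax":0,"ay":6,"az":0},{"dx":0,"dy":0,"dz":0,"ax":0,"ay":6,"az":0},{"dx":0,"dy":0,"dz":0,"ax":0,"ay":6,"az":0},{"dx":0,"dy":0,"dz":0,"ax":0,"ay":6,"az":0},{"dx":0,"dy":0,"dz":0,"ax":0,"ay":6,"az":0},{"dx":0,"dy":0,"dz":0,"ax":0,"ay":6,"az":0},{"dx":0,"dy":0,"dz":0,"ax":0,"ay":6,"az":0},{"dx":0,"dy":0,"dz":0,"ax":0,"ay":6,"az":0},{"dx":0,"dy":0,"dz":0,"ax":0,"ay":6,"az":0},{"dx":0,"dy":0,"dz":0,"ax":0,"ay":6,"az":0},{"dx":0,"dy":0,"dz":0,"ax":0,"ay":6,"az":0},{"dx":0,"dy":0,"dz":0,"ax":0,"ay":6,"az":0},{"dx":0,"dy":0,"dz":0,"ax":0,"ay":6,"az":0},{"dx":0,"dy":0,"dz":0,"ax":0,"ay":6,"az":0}]' && python3 -m jog '[{"dx":0,"dy":0,"dz":0,"ax":0,"ay":2,"az":0},{"dx":0,"dy":0,"dz":0,"ax":0,"ay":0,"az":0},{"dx":0,"dy":0,"dz":0,"ax":0,"ay":0,"az":0}]';python3 - <<'E'
from p import *
st();go((.548,-.215,.034),Rt(-2.3,-45))
S=cam("scene");cv2.imwrite("pics/s2.png",cv2.resize(S["img"][150:350,120:380,::-1],None,fx=2.5,fy=2.5))
E
```

```text
time: 10.12
tool_pos: [0.5471, -0.2147, 0.1325]
tcp_rot: [-1.818, -1.75, -0.723]
wrist_force: [0.4, 0.3, -2.5]
width: 0.624
grip_force: 42.5
time: 10.37
tool_pos: [0.5467, -0.2139, 0.1312]
tcp_rot: [-1.798, -1.729, -0.744]
wrist_force: [0.8, -0.3, -2.0]
width: 0.627
grip_force: 42.5
t 10.37 p [ 0.5467 -0.2139  0.1312] q [-0.73  0.5   1.71  0.58  1.51 -0.9 ] z [ 0.026  0.707 -0.706] y [ 0.999 -0.038 -0.002] F [ 0.8 -0.3 -2. ] w 0.627 g 42.5
shift [-69.6   1.4  67.9] rows>= 3.0
turn [-0.14 -0.05  0.01] rows>= 1.0
shift if turned first [-69.5   1.3  68. ]
```

View pics/s2.png

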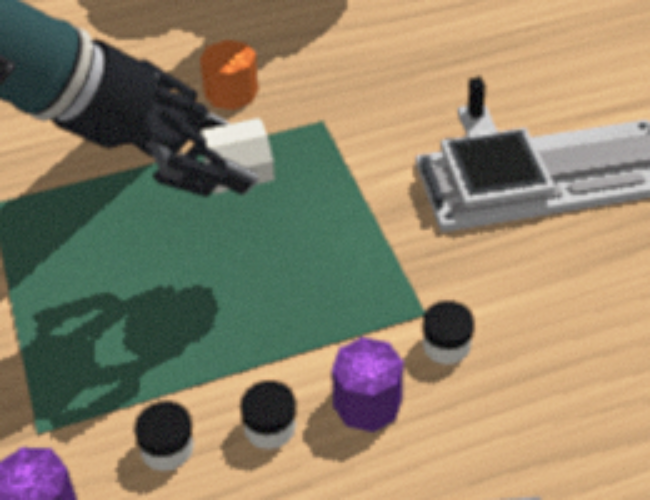

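The picture shows the cup held on its side at about (235,155) in the crop, mouth towards the stage, as planned. I'll lower it onto the mat.

```bash
python3 -m jog '[{"dx":-14,"dy":0.3,"dz":14,"ax":0,"ay":0,"az":0},{"dx":-17,"dy":0.4,"dz":17,"ax":0,"ay":0,"az":0},{"dx":-17,"dy":0.4,"dz":17,"ax":0,"ay":0,"az":0},{"dx":-13,"dy":0.3,"dz":13,"ax":0,"ay":0,"az":0},{"dx":-8,"dy":0,"dz":7,"ax":0,"ay":0,"az":0},{"dx":-1,"dy":0,"dz":1,"ax":0,"ay":0,"az":0},{"dx":-1,"dy":0,"dz":1,"ax":0,"ay":0,"az":0},{"dx":-0.7,"dy":0,"dz":0.7,"ax":0,"ay":0,"az":0},{"dx":-0.4,"dy":0,"dz":0.4,"ax":0,"ay":0,"az":0},{"dx":0,"dy":0,"dz":0,"ax":0,"ay":0,"az":0},{"dx":0,"dy":0,"dz":0,"ax":0,"ay":0,"az":0}]'
```

```text
time: 11.33
tool_pos: [0.5492, -0.215, 0.032]
tcp_rot: [-1.797, -1.732, -0.747]
wrist_force: [0.5, -0.1, -1.5]
width: 0.623
grip_force: 42.5
```

```bash
python3 -m jog '[{"dx":-0.7,"dy":0,"dz":0.7,"ax":0,"ay":0,"az":0},{"dx":-0.7,"dy":0,"dz":0.7,"ax":0,"ay":0,"az":0},{"dx":0,"dy":0,"dz":0,"ax":0,"ay":0,"az":0},{"dx":0,"dy":0,"dz":0,"ax":0,"ay":0,"az":0}]'; python3 -m jog '[{"dx":-0.5,"dy":0,"dz":0.5,"ax":0,"ay":0,"az":0},{"dx":-0.5,"dy":0,"dz":0.5,"ax":0,"ay":0,"az":0},{"dx":0,"dy":0,"dz":0,"ax":0,"ay":0,"az":0},{"dx":0,"dy":0,"dz":0,"ax":0,"ay":0,"az":0}]'
```

```text
time: 11.67
tool_pos: [0.5491, -0.215, 0.031]
tcp_rot: [-1.796, -1.73, -0.749]
wrist_force: [-2.1, -1.4, 6.5]
width: 0.625
grip_force: 43.3
time: 12.0
tool_pos: [0.5492, -0.2151, 0.0309]
tcp_rot: [-1.794, -1.73, -0.75]
wrist_force: [-4.5, -1.9, 12.2]
width: 0.627
grip_force: 43.8
```

```bash
python3 -m jog '[{"dx":0,"dy":0,"dz":0,"ax":0,"ay":0,"az":0},{"dx":0,"dy":0,"dz":0,"ax":0,"ay":0,"az":0},{"dx":0,"dy":0,"dz":0,"ax":0,"ay":0,"az":0},{"dx":0,"dy":0,"dz":0,"ax":0,"ay":0,"az":0},{"dx":0,"dy":0,"dz":0,"ax":0,"ay":0,"az":0},{"dx":0,"dy":0,"dz":-10,"ax":0,"ay":0,"az":0},{"dx":0,"dy":0,"dz":-20,"ax":0,"ay":0,"az":0},{"dx":0,"dy":0,"dz":-30,"ax":0,"ay":0,"az":0},{"dx":0,"dy":0,"dz":-35,"ax":0,"ay":0,"az":0},{"dx":10,"dy":0,"dz":-35,"ax":0,"ay":0,"az":0},{"dx":25,"dy":0,"dz":-25,"ax":0,"ay":0,"az":0},{"dx":25,"dy":0,"dz":-25,"ax":0,"ay":-4,"az":0},{"dx":20,"dy":0,"dz":-20,"ax":0,"ay":-6,"az":0},{"dx":10,"dy":0,"dz":0,"ax":0,"ay":-7,"az":0},{"dx":10,"dy":0,"dz":0,"ax":0,"ay":-7,"az":0},{"dx":0,"dy":0,"dz":0,"ax":0,"ay":-7,"az":0},{"dx":0,"dy":0,"dz":0,"ax":0,"ay":-7,"az":0},{"dx":0,"dy":0,"dz":0,"ax":0,"ay":-7,"az":0}]' 1;python3 - <<'E'
from p import *
st();go((.548,-.235,.26),Rt(-2.3,0))
c=cam("wrist");cv2.imwrite("pics/w2.png",c["img"][...,::-1]);np.savez("w2.npz",**c)
S=cam("scene");np.savez("s3.npz",**S)
E
```

```text
time: 13.5
tool_pos: [0.5467, -0.2816, 0.2386]
tcp_rot: [2.259, 2.173, -0.001]
wrist_force: [0.2, 0.2, 0.6]
width: 0.998
grip_force: 0.0
t 13.5 p [ 0.5467 -0.2816  0.2386] q [-0.51  0.15  1.76 -0.    1.22 -0.47] z [ 0.004 -0.006 -1.   ] y [ 0.999 -0.039  0.005] F [0.2 0.2 0.6] w 0.998 g 0.0
shift [ 46.5  -0.4 -21.6] rows>= 2.0
turn [0.26 0.31 0.09] rows>= 1.0
shift if turned first [ 46.6  -0.6 -21.4]
```

View pics/w2.png

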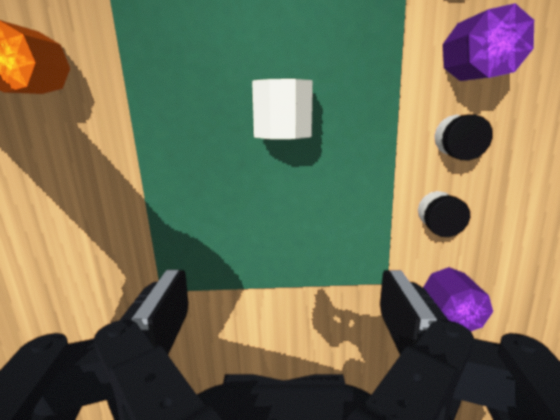

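The wrist view shows the cup lying steadily on a side flat on the mat, at about (283,108), mouth towards the top of the picture (+y). Next I'll measure it.

```bash
python3 - <<'E'
from m import *
from p import *
c=dict(np.load("w2.npz"));S=dict(np.load("s3.npz"))
hsv=cv2.cvtColor(c["img"],cv2.COLOR_RGB2HSV)
m,ce,a=blob((hsv[...,1]<60)&(hsv[...,2]>120),(283,108),300);k=corners4(m)
print(a,k.tolist(),"cam",-c["R"].T@c["t"])
for z in(.04,.056):
    q=plane(c,k,z)[:,:2];print(z,q.round(4).tolist(),q.mean(0).round(4),np.linalg.norm(q-np.roll(q,1,0),axis=1).round(4))
    e=[q[(i+1)%4]-q[i] for i in range(4)];print([round(np.degrees(np.arctan2(v[1],v[0])),1) for v in e])
# height check: bright top flat centre in both views
for th in(205,225,240):
    mt,ct,at=blob((hsv[...,1]<60)&(hsv[...,2]>th),(283,108),200);print(th,ct,at)
v=cv2.cvtColor(S["img"],cv2.COLOR_RGB2HSV);print(px(S,[.548,-.215,.056]))
for th in(190,215,235):
    ms,cs,as_=blob((v[...,1]<60)&(v[...,2]>th),(214,240),40);print(th,cs,as_,tri(c,ce,S,cs))
E
```

```text
3596 [[312.0, 81.0], [310.0, 136.0], [254.0, 137.0], [253.0, 80.0]] cam [ 0.54959843 -0.20350788  0.3615525 ]
0.04 [[0.5776, -0.1858], [0.5751, -0.2345], [0.522, -0.2333], [0.5244, -0.1829]] [ 0.5498 -0.2091] [0.0533 0.0487 0.0531 0.0505]
[np.float64(-93.0), np.float64(178.8), np.float64(87.2), np.float64(-3.1)]
0.056 [[0.5762, -0.1867], [0.5738, -0.2329], [0.5234, -0.2318], [0.5257, -0.1839]] [ 0.5498 -0.2089] [0.0506 0.0463 0.0505 0.0479]
[np.float64(-93.0), np.float64(178.8), np.float64(87.2), np.float64(-3.1)]
205 [274.42585859 107.99070707] 2475
225 [274.31513859 108.31556503] 2345
240 [281.191582   108.36792453] 1378
[[214.29792724 237.49930285]]
190 [216.5450237  238.72037915] 211 (array([ 0.54915084, -0.20923175,  0.05120764]), np.float64(0.0017469018618218371))
215 [216.61842105 236.98684211] 152 (array([ 0.54920828, -0.20890444,  0.0566646 ]), np.float64(0.0013880988910644975))Traceback (most recent call last):
  File "<stdin>", line 15, in <module>
  File "m.py", line 4, in blob
    k=min((i for i in range(1,n) if st[i,4]>=amin),key=lambda i:np.hypot(*(ce[i]-near)))
ValueError: min() iterable argument is empty
```

```bash
python3 -m jog '[{"dx":0,"dy":0,"dz":0,"ax":0,"ay":-4,"az":0},{"dx":0,"dy":0,"dz":0,"ax":0,"ay":-7,"az":0},{"dx":0,"dy":0,"dz":0,"ax":0,"ay":-7,"az":0},{"dx":0,"dy":0,"dz":0,"ax":0,"ay":-7,"az":0},{"dx":0,"dy":0,"dz":0,"ax":0,"ay":-7,"az":0},{"dx":0,"dy":0,"dz":0,"ax":0,"ay":-7,"az":0},{"dx":0,"dy":0,"dz":0,"ax":0,"ay":-6,"az":0},{"dx":0,"dy":0,"dz":0,"ax":0,"ay":0,"az":0},{"dx":0,"dy":0,"dz":0,"ax":0,"ay":0,"az":0}]';python3 - <<'E'
from p import *
R=Rt(-2.3,45);t=R[:,2];g=np.array([.5495,-.199,.031])
st();go(g-.1*t,R);go(g)
E
```

```text
time: 14.35
tool_pos: [0.5452, -0.2802, 0.2337]
tcp_rot: [1.801, 1.738, -0.746]
wrist_force: [0.6, -1.0, 0.1]
width: 1.0
grip_force: 0.0
t 14.35 p [ 0.5452 -0.2802  0.2337] q [-0.13  0.14  1.97 -0.88  1.14  0.34] z [-0.031 -0.703 -0.711] y [ 0.999 -0.038 -0.005] F [ 0.6 -1.   0.1] w 1.0 g 0.0
shift [200.9   2.  -13.1] rows>= 5.0
turn [-0.13 -0.31  0.3 ] rows>= 1.0
shift if turned first [200.9   1.  -14.2]
shift [200.4   2.3  86.9] rows>= 6.0
```

```bash
python3 -m jog '[{"dx":20,"dy":0.5,"dz":-2,"ax":0,"ay":-0.3,"az":0.3},{"dx":36,"dy":0.5,"dz":-3,"ax":0,"ay":0,"az":0},{"dx":38,"dy":0.5,"dz":-3,"ax":0,"ay":0,"az":0},{"dx":38,"dy":0.5,"dz":-3,"ax":0,"ay":0,"az":0},{"dx":36,"dy":0,"dz":-2,"ax":0,"ay":0,"az":0},{"dx":22,"dy":0,"dz":0,"ax":0,"ay":0,"az":0},{"dx":10,"dy":0,"dz":0,"ax":0,"ay":0,"az":0},{"dx":0,"dy":0,"dz":0,"ax":0,"ay":0,"az":0},{"dx":0,"dy":0,"dz":0,"ax":0,"ay":0,"az":0}]';python3 - <<'E'
from p import *
R=Rt(-2.3,45);t=R[:,2];g=np.array([.5495,-.199,.031])
st();go(g,R)
E
```

```text
time: 15.1
tool_pos: [0.5556, -0.1319, 0.1041]
tcp_rot: [1.801, 1.722, -0.745]
wrist_force: [0.3, -1.2, 0.3]
width: 0.996
grip_force: 0.0
t 15.1 p [ 0.5556 -0.1319  0.1041] q [ 0.13  0.34  2.01 -0.87  1.15  0.7 ] z [-0.028 -0.709 -0.705] y [ 0.999 -0.043  0.004] F [ 0.3 -1.2  0.3] w 0.996 g 0.0
shift [ 4.4 -3.5 99.3] rows>= 3.0
turn [ 0.04  0.17 -0.3 ] rows>= 1.0
shift if turned first [ 4.2 -3.4 99.3]
```

```bash
python3 -m jog '[{"dx":2,"dy":-2,"dz":15,"ax":0,"ay":0,"az":-0.3},{"dx":2,"dy":-1.5,"dz":20,"ax":0,"ay":0,"az":0},{"dx":0,"dy":0,"dz":22,"ax":0,"ay":0,"az":0},{"dx":0,"dy":0,"dz":20,"ax":0,"ay":0,"az":0},{"dx":0,"dy":0,"dz":14,"ax":0,"ay":0,"az":0},{"dx":0,"dy":0,"dz":8,"ax":0,"ay":0,"az":0},{"dx":0,"dy":0,"dz":0,"ax":0,"ay":0,"az":0},{"dx":0,"dy":0,"dz":0,"ax":0,"ay":0,"az":0}]';python3 - <<'E'
from p import *
R=Rt(-2.3,45);g=np.array([.5495,-.199,.031])
st();go(g,R)
E
```

```text
time: 15.77
tool_pos: [0.5487, -0.1987, 0.0309]
tcp_rot: [1.797, 1.727, -0.747]
wrist_force: [-0.3, 0.5, -0.3]
width: 0.998
grip_force: 0.0
t 15.77 p [ 0.5487 -0.1987  0.0309] q [ 0.02  0.44  2.05 -1.    1.    0.78] z [-0.028 -0.709 -0.705] y [ 0.999 -0.039  0.001] F [-0.3  0.5 -0.3] w 0.998 g 0.0
shift [-0.2  0.8  0.1] rows>= 1.0
turn [0.05 0.19 0.  ] rows>= 1.0
shift if turned first [-0.2  0.8  0.1]
```

```bash
python3 -m jog '[{"dx":0,"dy":0,"dz":0,"ax":0,"ay":0,"az":0},{"dx":0,"dy":0,"dz":0,"ax":0,"ay":0,"az":0},{"dx":0,"dy":0,"dz":0,"ax":0,"ay":0,"az":0},{"dx":0,"dy":0,"dz":0,"ax":0,"ay":0,"az":0},{"dx":0,"dy":0,"dz":0,"ax":0,"ay":0,"az":0},{"dx":0,"dy":0,"dz":0,"ax":0,"ay":0,"az":0},{"dx":0,"dy":0,"dz":0,"ax":0,"ay":0,"az":0},{"dx":0,"dy":0,"dz":0,"ax":0,"ay":0,"az":0},{"dx":-8,"dy":0,"dz":-8,"ax":0,"ay":0,"az":0},{"dx":-16,"dy":0,"dz":-16,"ax":0,"ay":0,"az":0},{"dx":-20,"dy":0,"dz":-20,"ax":0,"ay":0,"az":0},{"dx":-20,"dy":0,"dz":-20,"ax":0,"ay":0,"az":0},{"dx":-18,"dy":0,"dz":-18,"ax":0,"ay":0,"az":0},{"dx":-8,"dy":0,"dz":-8,"ax":0,"ay":0,"az":0},{"dx":0,"dy":0,"dz":0,"ax":0,"ay":0,"az":0}]' 0 40 && python3 -m jog '[{"dx":0,"dy":0,"dz":0,"ax":0,"ay":4,"az":0},{"dx":0,"dy":0,"dz":0,"ax":0,"ay":6,"az":0},{"dx":0,"dy":0,"dz":0,"ax":0,"ay":6,"az":0},{"dx":0,"dy":0,"dz":0,"ax":0,"ay":6,"az":0},{"dx":0,"dy":0,"dz":0,"ax":0,"ay":6,"az":0},{"dx":0,"dy":0,"dz":0,"ax":0,"ay":6,"az":0},{"dx":0,"dy":0,"dz":0,"ax":0,"ay":6,"az":0},{"dx":0,"dy":0,"dz":0,"ax":0,"ay":6,"az":0},{"dx":0,"dy":0,"dz":0,"ax":0,"ay":6,"az":0},{"dx":0,"dy":0,"dz":0,"ax":0,"ay":6,"az":0},{"dx":0,"dy":0,"dz":0,"ax":0,"ay":6,"az":0},{"dx":0,"dy":0,"dz":0,"ax":0,"ay":6,"az":0},{"dx":0,"dy":0,"dz":0,"ax":0,"ay":6,"az":0},{"dx":0,"dy":0,"dz":0,"ax":0,"ay":6,"az":0},{"dx":0,"dy":0,"dz":0,"ax":0,"ay":6,"az":0},{"dx":0,"dy":0,"dz":0,"ax":0,"ay":2,"az":0},{"dx":0,"dy":0,"dz":0,"ax":0,"ay":0,"az":0}]';python3 - <<'E'
from p import *
st();go((.5425,.046,.13),Rt(-2.3,-45));go((.5425,.046,.15))
E
```

```text
time: 17.02
tool_pos: [0.5506, -0.1975, 0.1612]
tcp_rot: [1.796, 1.725, -0.741]
wrist_force: [-0.2, -0.6, -2.3]
width: 0.626
grip_force: 42.5
time: 18.43
tool_pos: [0.5468, -0.198, 0.1536]
tcp_rot: [-1.801, -1.725, -0.739]
wrist_force: [-0.4, 0.1, -1.6]
width: 0.623
grip_force: 42.4
t 18.43 p [ 0.5468 -0.198   0.1536] q [-0.71  0.46  1.72  0.58  1.53 -0.87] z [ 0.024  0.707 -0.707] y [ 0.999 -0.041 -0.007] F [-0.4  0.1 -1.6] w 0.623 g 42.4
shift [155.5 -14.  189. ] rows>= 6.0
turn [-0.25  0.01 -0.28] rows>= 1.0
shift if turned first [155.6 -14.1 189. ]
shift [169.7 -14.2 174.9] rows>= 6.0
```

```bash
python3 -m jog '[{"dx":11,"dy":-1,"dz":12,"ax":0,"ay":0,"az":0},{"dx":22,"dy":-2,"dz":22,"ax":0,"ay":0,"az":0},{"dx":24,"dy":-2,"dz":25,"ax":0,"ay":0,"az":-0.3},{"dx":26,"dy":-2,"dz":26,"ax":0,"ay":0,"az":0},{"dx":26,"dy":-2,"dz":26,"ax":0,"ay":0,"az":0},{"dx":24,"dy":-2,"dz":25,"ax":0,"ay":0,"az":0},{"dx":22,"dy":-2,"dz":23,"ax":0,"ay":0,"az":0},{"dx":14,"dy":-1,"dz":15,"ax":0,"ay":0,"az":0},{"dx":0,"dy":0,"dz":0,"ax":0,"ay":0,"az":0},{"dx":0,"dy":0,"dz":0,"ax":0,"ay":0,"az":0}]';python3 - <<'E'
from p import *
st();go((.5425,.046,.075),Rt(-2.3,-45))
S=cam("scene");T=cam("top")
np.savez("s4.npz",**S);np.savez("t4.npz",**T)
a=cv2.resize(S["img"][130:260,240:400,::-1],(480,390),interpolation=cv2.INTER_CUBIC);b=cv2.resize(T["img"][150:280,180:285,::-1],(315,390),interpolation=cv2.INTER_CUBIC)
cv2.imwrite("pics/c4.png",np.hstack([a,b]))
E
```

```text
time: 19.27
tool_pos: [0.5422, 0.0474, 0.1534]
tcp_rot: [-1.794, -1.743, -0.741]
wrist_force: [0.5, -0.9, -1.9]
width: 0.624
grip_force: 42.7
t 19.27 p [0.5422 0.0474 0.1534] q [-0.38  0.25  2.01  0.76  1.3  -0.72] z [ 0.024  0.703 -0.711] y [ 1.    -0.03   0.004] F [ 0.5 -0.9 -1.9] w 0.624 g 42.7
shift [-56.1   0.1  54.7] rows>= 2.0
turn [-0.23  0.32  0.55] rows>= 1.0
shift if turned first [-56.4   0.4  54.4]
```

View pics/c4.png

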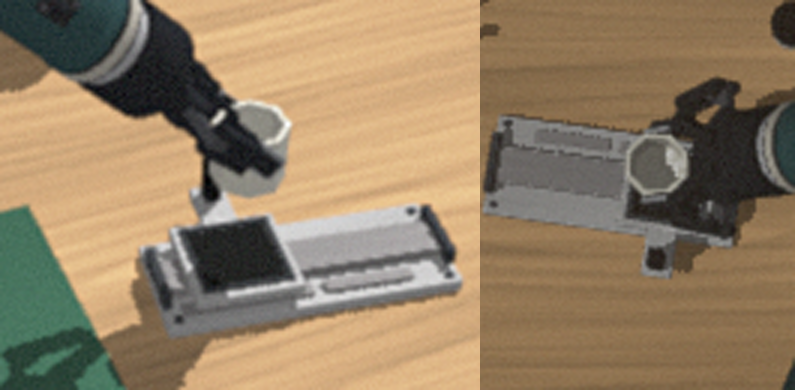

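The left panel shows the cup held mouth-up above the frame. In the top view its rim is at about (239,205). I'll check the cup's offset from the TCP before lowering.

```bash
python3 - <<'E'
from m import *
from p import *
T=dict(np.load("t4.npz"));S=dict(np.load("s4.npz"))
for n,c,near in(("T",T,(239,205)),("S",S,(322,172))):
    h=cv2.cvtColor(c["img"],cv2.COLOR_RGB2HSV)
    for th in(90,110,130):
        m=((h[...,1]<70)&(h[...,2]>th)).astype(np.uint8)
        u,v=near;mm=np.zeros_like(m);mm[v-16:v+13,u-14:u+14]=m[v-16:v+13,u-14:u+14]
        ys,xs=np.where(mm)
        print(n,th,xs.min(),xs.max(),ys.min(),ys.max(),mm.sum(),plane(c,((xs.min()+xs.max())/2,(ys.min()+ys.max())/2),.168))
print("expected px of rim centre over TCP",px(T,[.5422,.0474,.168]),px(S,[.5422,.0474,.168]))
E
```

```text
T 90 225 250 192 217 454 [[0.54143088 0.04952807 0.168     ]]
T 110 225 250 192 217 243 [[0.54143088 0.04952807 0.168     ]]
T 130 225 249 194 217 165 [[0.53875748 0.0508339  0.168     ]]
S 90 310 335 159 184 262 [[0.54554714 0.04556974 0.168     ]]
S 110 310 335 160 184 242 [[0.54719219 0.04477618 0.168     ]]
S 130 311 335 160 183 216 [[0.54595022 0.04661682 0.168     ]]
expected px of rim centre over TCP [[238.30535008 204.20913159]] [[322.58659977 170.46549705]]
```

```bash
python3 -m jog '[{"dx":-8,"dy":0,"dz":8,"ax":-0.2,"ay":0.3,"az":0.5},{"dx":-13,"dy":0,"dz":12,"ax":0,"ay":0,"az":0},{"dx":-14,"dy":0.2,"dz":14,"ax":0,"ay":0,"az":0},{"dx":-12,"dy":0.2,"dz":11,"ax":0,"ay":0,"az":0},{"dx":-6,"dy":0,"dz":6,"ax":0,"ay":0,"az":0},{"dx":-3,"dy":0,"dz":3,"ax":0,"ay":0,"az":0},{"dx":0,"dy":0,"dz":0,"ax":0,"ay":0,"az":0},{"dx":0,"dy":0,"dz":0,"ax":0,"ay":0,"az":0}]';python3 - <<'E'
from p import *
st();go((.5425,.046,.068),Rt(-2.3,-45))
E
```

```text
time: 20.03
tool_pos: [0.5442, 0.0435, 0.0758]
tcp_rot: [-1.802, -1.725, -0.749]
wrist_force: [-0.2, -0.6, -2.0]
width: 0.622
grip_force: 42.8
t 20.03 p [0.5442 0.0435 0.0758] q [-0.38  0.37  2.03  0.8   1.2  -0.82] z [ 0.031  0.708 -0.706] y [ 0.999 -0.044  0.   ] F [-0.2 -0.6 -2. ] w 0.622 g 42.8
shift [-3.8 -1.8  7.2] rows>= 1.0
turn [ 0.17 -0.11 -0.13] rows>= 1.0
shift if turned first [-3.8 -1.8  7.2]
```

```bash
python3 -m jog '[{"dx":-1,"dy":-0.9,"dz":2.5,"ax":0,"ay":0,"az":0},{"dx":-1,"dy":-0.9,"dz":2.5,"ax":0,"ay":0,"az":0},{"dx":-1,"dy":0,"dz":1.2,"ax":0,"ay":0,"az":0},{"dx":-0.7,"dy":0,"dz":0.7,"ax":0,"ay":0,"az":0},{"dx":0,"dy":0,"dz":0,"ax":0,"ay":0,"az":0},{"dx":0,"dy":0,"dz":0,"ax":0,"ay":0,"az":0}]'; python3 -m jog '[{"dx":-0.7,"dy":0,"dz":0.7,"ax":0,"ay":0,"az":0},{"dx":-0.7,"dy":0,"dz":0.7,"ax":0,"ay":0,"az":0},{"dx":0,"dy":0,"dz":0,"ax":0,"ay":0,"az":0},{"dx":0,"dy":0,"dz":0,"ax":0,"ay":0,"az":0}]'
```

```text
time: 20.53
tool_pos: [0.5423, 0.0466, 0.0694]
tcp_rot: [-1.8, -1.726, -0.75]
wrist_force: [-2.4, -0.9, 5.4]
width: 0.623
grip_force: 43.5
time: 20.87
tool_pos: [0.5424, 0.0473, 0.0693]
tcp_rot: [-1.797, -1.725, -0.752]
wrist_force: [-5.3, -0.1, 15.6]
width: 0.622
grip_force: 44.4
```

```bash
python3 -m jog '[{"dx":0,"dy":0,"dz":0,"ax":0,"ay":0,"az":0},{"dx":0,"dy":0,"dz":0,"ax":0,"ay":0,"az":0},{"dx":0,"dy":0,"dz":0,"ax":0,"ay":0,"az":0},{"dx":0,"dy":0,"dz":0,"ax":0,"ay":0,"az":0},{"dx":0,"dy":0,"dz":0,"ax":0,"ay":0,"az":0},{"dx":0,"dy":0,"dz":0,"ax":0,"ay":0,"az":0},{"dx":0,"dy":0,"dz":-8,"ax":0,"ay":0,"az":0},{"dx":0,"dy":0,"dz":-16,"ax":0,"ay":0,"az":0},{"dx":0,"dy":0,"dz":-25,"ax":0,"ay":0,"az":0},{"dx":0,"dy":0,"dz":-30,"ax":0,"ay":0,"az":0},{"dx":0,"dy":0,"dz":-35,"ax":0,"ay":0,"az":0},{"dx":10,"dy":0,"dz":-30,"ax":0,"ay":0,"az":0},{"dx":25,"dy":0,"dz":-25,"ax":0,"ay":0,"az":0},{"dx":25,"dy":0,"dz":-25,"ax":0,"ay":0,"az":0},{"dx":15,"dy":0,"dz":-15,"ax":0,"ay":0,"az":0},{"dx":0,"dy":0,"dz":0,"ax":0,"ay":0,"az":0}]' 1; python3 - <<'E'
from p import *
st()
S=cam("scene");T=cam("top");np.savez("t5.npz",**T);np.savez("s5.npz",**S)
a=cv2.resize(S["img"][150:260,270:400,::-1],(468,396),interpolation=cv2.INTER_CUBIC);b=cv2.resize(T["img"][175:265,180:270,::-1],(320,320),interpolation=cv2.INTER_CUBIC)
b=cv2.copyMakeBorder(b,0,76,0,0,cv2.BORDER_CONSTANT);cv2.imwrite("pics/c5.png",np.hstack([a,b]))
E
```

```text
time: 22.2
tool_pos: [0.5404, -0.0503, 0.2732]
tcp_rot: [-1.804, -1.734, -0.756]
wrist_force: [0.1, -0.1, -0.0]
width: 1.001
grip_force: 0.0
t 22.2 p [ 0.5404 -0.0503  0.2732] q [-0.53  0.18  1.85  0.68  1.55 -0.66] z [ 0.038  0.705 -0.708] y [ 0.999 -0.044  0.01 ] F [ 0.1 -0.1 -0. ] w 1.001 g 0.0
```

View pics/c5.png

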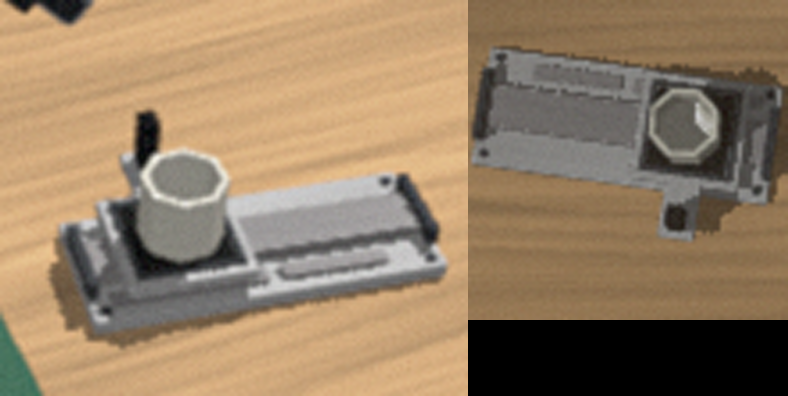

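The cup stands mouth-up inside the frame, with its rim centre at about (241,210) in the top view. I'll check its centring and find the post.

```bash
python3 - <<'E'
from m import *
from p import *
T=dict(np.load("t5.npz"));S=dict(np.load("s5.npz"));P={}
for n,c,near,po in(("T",T,(241,210),(239,236)),("S",S,(321,200),(310.5,188))):
    h=cv2.cvtColor(c["img"],cv2.COLOR_RGB2HSV)
    d=(h[...,2]<75).astype(np.uint8)
    u,v=near
    if n=="T":
        mm=(h[...,1]<70)&(h[...,2]>100);w=np.zeros_like(mm);w[v-13:v+13,u-13:u+12]=mm[v-13:v+13,u-13:u+12]
        ys,xs=np.where(w);print("rim",xs.min(),xs.max(),ys.min(),ys.max());print(plane(c,((xs.min()+xs.max())/2,(ys.min()+ys.max())/2),.082))
    dd=np.zeros_like(d);dd[v-25:v+25,u-28:u+22]=d[v-25:v+25,u-28:u+22]
    if n=="T":
        dd=cv2.morphologyEx(dd,cv2.MORPH_OPEN,np.ones((2,2)));k,ce,a=blob(dd>0,(249,218),40)
        kk=corners4(k);q=plane(c,kk,.032)[:,:2];print("pad",kk.tolist(),q.mean(0))
    p,qc,qa=blob(h[...,2]<50,po,4);ys,xs=np.where(p);print(n,"post",qc,qa,xs.min(),xs.max(),ys.min(),ys.max());P[n]=(qc,ys.min(),xs[ys<=ys.min()+2].mean())
print("T plane",plane(T,P["T"][0],.072),"S",plane(S,(P["S"][2],P["S"][1]+1.5),.074))
E
```

```text
rim 228 250 197 220
[[0.54352289 0.0518329  0.082     ]]
pad [[258.0, 201.0], [254.0, 226.0], [230.0, 223.0], [247.0, 200.0]] [0.53913636 0.03120099]
T post [238.03448276 235.79310345] 29 236 240 233 239
S post [310.15789474 187.94736842] 57 308 313 182 195
T plane [[0.46706391 0.05481071 0.072     ]] S [[0.47164988 0.05556718 0.074     ]]
```

The post is at about (0.468, 0.0555) and the carriage has not moved. Next I'll set the tool vertical and line its closing axis up with the rail.

```bash
python3 -m jog '[{"dx":0,"dy":0,"dz":0,"ax":0,"ay":-4,"az":0},{"dx":0,"dy":0,"dz":0,"ax":0,"ay":-7,"az":0},{"dx":0,"dy":0,"dz":0,"ax":0,"ay":-7,"az":0},{"dx":0,"dy":0,"dz":0,"ax":0,"ay":-7,"az":0},{"dx":0,"dy":0,"dz":0,"ax":0,"ay":-7,"az":0},{"dx":0,"dy":0,"dz":0,"ax":0,"ay":-7,"az":0},{"dx":0,"dy":0,"dz":0,"ax":0,"ay":-6,"az":0},{"dx":0,"dy":0,"dz":0,"ax":0,"ay":0,"az":-7},{"dx":0,"dy":0,"dz":0,"ax":0,"ay":0,"az":-7},{"dx":0,"dy":0,"dz":0,"ax":0,"ay":0,"az":-7},{"dx":0,"dy":0,"dz":0,"ax":0,"ay":0,"az":-7},{"dx":0,"dy":0,"dz":0,"ax":0,"ay":0,"az":-7},{"dx":0,"dy":0,"dz":0,"ax":0,"ay":0,"az":-7},{"dx":0,"dy":0,"dz":0,"ax":0,"ay":0,"az":-7},{"dx":0,"dy":0,"dz":0,"ax":0,"ay":0,"az":-7},{"dx":0,"dy":0,"dz":0,"ax":0,"ay":0,"az":-7},{"dx":0,"dy":0,"dz":0,"ax":0,"ay":0,"az":-7},{"dx":0,"dy":0,"dz":0,"ax":0,"ay":0,"az":-7},{"dx":0,"dy":0,"dz":0,"ax":0,"ay":0,"az":-7}]'; python3 - <<'E'
from m import *
from p import *
st();go((.468,.0555,.15),Rt(82,0))
T=dict(np.load("t5.npz"));S=dict(np.load("s5.npz"));print("rim",tri(T,(240.7,210.4),S,(321.4,200.)))
c=cam("wrist");np.savez("w6.npz",**c)
print(px(c,[[.468,.0555,.074],[.5425,.046,.032],[.5425,.046,.082]]))
E
```

```text
time: 23.88
tool_pos: [0.5366, -0.0487, 0.2642]
tcp_rot: [-0.221, -3.129, -0.003]
wrist_force: [1.2, 0.3, 0.3]
width: 1.005
grip_force: 0.0
t 23.88 p [ 0.5366 -0.0487  0.2642] q [-0.14 -0.    1.87  0.    1.27 -1.57] z [-0.004  0.002 -1.   ] y [0.141 0.99  0.001] F [1.2 0.3 0.3] w 1.005 g 0.0
shift [ 82.1  93.3 114.7] rows>= 5.0
turn [ 0.08 -0.26 -0.09] rows>= 1.0
shift if turned first [ 82.5  93.6 114.2]
rim (array([0.53986259, 0.04973448, 0.07686312]), np.float64(0.0036560782062679017))
[[387.04003173  98.48691988]
 [370.07335133 172.42716661]
 [383.36083083 182.54076489]]
```

```bash
python3 - <<'E'
from m import *
from p import *
c=dict(np.load("w6.npz"));cv2.imwrite("pics/w6.png",cv2.resize(c["img"][50:260,270:480,::-1],(600,600),interpolation=cv2.INTER_CUBIC))
E
```

```text
(no output)
```

View pics/w6.png

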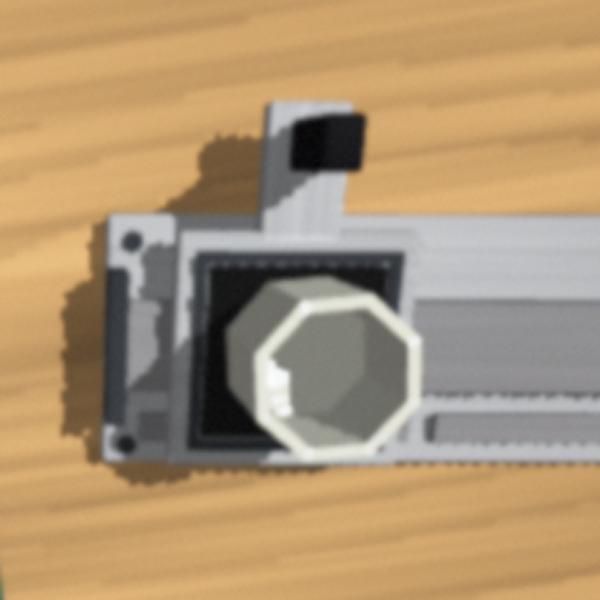

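The wrist crop shows the cup centred in the frame within about 2 mm. The post's top face is at about (340,141) in the crop, within 1 mm of my estimate. I'll go to it.

```bash
python3 -m jog '[{"dx":8,"dy":9,"dz":6,"ax":0,"ay":-0.2,"az":0},{"dx":17,"dy":20,"dz":20,"ax":0,"ay":0,"az":0},{"dx":18,"dy":21,"dz":26,"ax":0,"ay":0,"az":0},{"dx":18,"dy":21,"dz":26,"ax":0,"ay":0,"az":0},{"dx":14,"dy":16,"dz":22,"ax":0,"ay":0,"az":0},{"dx":7,"dy":8,"dz":14,"ax":0,"ay":0,"az":0},{"dx":0,"dy":0,"dz":0,"ax":0,"ay":0,"az":0},{"dx":0,"dy":0,"dz":0,"ax":0,"ay":0,"az":0}]'; python3 - <<'E'
from p import *
st();go((.4685,.0567,.060),Rt(82,0))
E
```

```text
time: 24.6
tool_pos: [0.4692, 0.058, 0.151]
tcp_rot: [0.232, 3.133, 0.001]
wrist_force: [0.8, 0.0, 0.2]
width: 1.0
grip_force: 0.0
t 24.6 p [0.4692 0.058  0.151 ] q [ 0.07 -0.04  2.13  0.    1.05 -1.35] z [ 0.     0.001 -1.   ] y [0.148 0.989 0.001] F [0.8 0.  0.2] w 1.0 g 0.0
shift [ 0.5 -1.4 91. ] rows>= 3.0
turn [ 0.04  0.   -0.48] rows>= 1.0
shift if turned first [ 0.5 -1.4 91. ]
```

```bash
python3 -m jog '[{"dx":0,"dy":-1,"dz":15,"ax":0,"ay":0,"az":0},{"dx":0.5,"dy":0,"dz":22,"ax":0,"ay":0,"az":0},{"dx":0,"dy":0,"dz":22,"ax":0,"ay":0,"az":0},{"dx":0,"dy":0,"dz":18,"ax":0,"ay":0,"az":0},{"dx":0,"dy":0,"dz":10,"ax":0,"ay":0,"az":0},{"dx":0,"dy":0,"dz":4,"ax":0,"ay":0,"az":0},{"dx":0,"dy":0,"dz":0,"ax":0,"ay":0,"az":0},{"dx":0,"dy":0,"dz":0,"ax":0,"ay":0,"az":0}]'; python3 -m jog '[{"dx":0,"dy":0,"dz":0,"ax":0,"ay":0,"az":0},{"dx":0,"dy":0,"dz":0,"ax":0,"ay":0,"az":0},{"dx":0,"dy":0,"dz":0,"ax":0,"ay":0,"az":0},{"dx":0,"dy":0,"dz":0,"ax":0,"ay":0,"az":0},{"dx":0,"dy":0,"dz":0,"ax":0,"ay":0,"az":0},{"dx":0,"dy":0,"dz":0,"ax":0,"ay":0,"az":0},{"dx":0,"dy":0,"dz":0,"ax":0,"ay":0,"az":0},{"dx":0,"dy":0,"dz":0,"ax":0,"ay":0,"az":0},{"dx":0,"dy":0,"dz":0,"ax":0,"ay":0,"az":0},{"dx":0,"dy":0,"dz":0,"ax":0,"ay":0,"az":0},{"dx":0,"dy":0,"dz":0,"ax":0,"ay":0,"az":0},{"dx":0,"dy":0,"dz":0,"ax":0,"ay":0,"az":0}]' 0 40; python3 - <<'E'
from p import *
st()
E
```

```text
time: 25.27
tool_pos: [0.4722, 0.0565, 0.0628]
tcp_rot: [0.233, 3.127, 0.003]
wrist_force: [-0.1, 0.1, -0.8]
width: 1.001
grip_force: 0.0
time: 26.27
tool_pos: [0.4711, 0.0568, 0.0621]
tcp_rot: [0.231, 3.129, 0.003]
wrist_force: [-2.6, 1.6, 5.9]
width: 0.153
grip_force: 42.9
t 26.27 p [0.4711 0.0568 0.0621] q [ 0.07  0.09  2.2   0.    0.86 -1.36] z [ 0.004  0.001 -1.   ] y [0.147 0.989 0.002] F [-2.6  1.6  5.9] w 0.153 g 42.9
```

```bash
python3 -m jog '[{"dx":0,"dy":0.5,"dz":0,"ax":0,"ay":0,"az":0},{"dx":0,"dy":1,"dz":0,"ax":0,"ay":0,"az":0},{"dx":0,"dy":2,"dz":0,"ax":0,"ay":0,"az":0},{"dx":0,"dy":2.5,"dz":0,"ax":0,"ay":0,"az":0},{"dx":0,"dy":2.5,"dz":0,"ax":0,"ay":0,"az":0},{"dx":0,"dy":2.5,"dz":0,"ax":0,"ay":0,"az":0},{"dx":0,"dy":2.5,"dz":0,"ax":0,"ay":0,"az":0},{"dx":0,"dy":2.5,"dz":0,"ax":0,"ay":0,"az":0},{"dx":0,"dy":2.5,"dz":0,"ax":0,"ay":0,"az":0},{"dx":0,"dy":2.5,"dz":0,"ax":0,"ay":0,"az":0},{"dx":0,"dy":2,"dz":0,"ax":0,"ay":0,"az":0},{"dx":0,"dy":2,"dz":0,"ax":0,"ay":0,"az":0},{"dx":0,"dy":1,"dz":0,"ax":0,"ay":0,"az":0},{"dx":0,"dy":0.7,"dz":0,"ax":0,"ay":0,"az":0}]' | grep -E "pos|force"; for i in 1; do python3 -m jog '[{"dx":0,"dy":0.7,"dz":0,"ax":0,"ay":0,"az":0},{"dx":0,"dy":0.7,"dz":0,"ax":0,"ay":0,"az":0},{"dx":0,"dy":0.7,"dz":0,"ax":0,"ay":0,"az":0}]' | grep -E "pos|force"; done; python3 -c "
from p import *
st()"
```

```text
tool_pos: [0.4748, 0.0825, 0.0621]
wrist_force: [-1.6, -2.9, 7.1]
grip_force: 43.2
tool_pos: [0.4751, 0.0845, 0.0621]
wrist_force: [-2.1, -2.5, 5.5]
grip_force: 43.2
t 27.68 p [0.4751 0.0845 0.0621] q [ 0.12  0.1   2.18 -0.    0.86 -1.3 ] z [ 0.003  0.    -1.   ] y [0.147 0.989 0.001] F [-2.1 -2.5  5.5] w 0.157 g 43.2
```

```bash
cat > chk.py <<'E'
from p import *
s=bot.read_state();y=Ro.from_rotvec(s["tcp_rot"]).as_matrix()[:,1];f=s["wrist_force"]@y
print(round(s["time"],2),s["tool_pos"].round(4),"Frail",round(f,2));raise SystemExit(int(f>0 or f<-6))
E
python3 -m jog '[{"dx":0,"dy":0.7,"dz":0,"ax":0,"ay":0,"az":0},{"dx":0,"dy":0.7,"dz":0,"ax":0,"ay":0,"az":0},{"dx":0,"dy":0.7,"dz":0,"ax":0,"ay":0,"az":0}]' >l; python3 chk.py && python3 -m jog '[{"dx":0,"dy":0.7,"dz":0,"ax":0,"ay":0,"az":0},{"dx":0,"dy":0.7,"dz":0,"ax":0,"ay":0,"az":0},{"dx":0,"dy":0.7,"dz":0,"ax":0,"ay":0,"az":0}]'>l; python3 chk.py && python3 -m jog '[{"dx":0,"dy":0.7,"dz":0,"ax":0,"ay":0,"az":0},{"dx":0,"dy":0.7,"dz":0,"ax":0,"ay":0,"az":0},{"dx":0,"dy":0.7,"dz":0,"ax":0,"ay":0,"az":0}]'>l; python3 chk.py && python3 -m jog '[{"dx":0,"dy":0.7,"dz":0,"ax":0,"ay":0,"az":0},{"dx":0,"dy":0.7,"dz":0,"ax":0,"ay":0,"az":0},{"dx":0,"dy":0.7,"dz":0,"ax":0,"ay":0,"az":0}]'>l; python3 chk.py && python3 -m jog '[{"dx":0,"dy":0.7,"dz":0,"ax":0,"ay":0,"az":0},{"dx":0,"dy":0.7,"dz":0,"ax":0,"ay":0,"az":0},{"dx":0,"dy":0.7,"dz":0,"ax":0,"ay":0,"az":0}]'>l; python3 chk.py && python3 -m jog '[{"dx":0,"dy":0.7,"dz":0,"ax":0,"ay":0,"az":0},{"dx":0,"dy":0.7,"dz":0,"ax":0,"ay":0,"az":0},{"dx":0,"dy":0.7,"dz":0,"ax":0,"ay":0,"az":0}]'>l; python3 chk.py
```

```text
27.93 [0.4754 0.0866 0.0621] Frail -3.04
28.18 [0.4757 0.0887 0.0621] Frail -2.82
28.43 [0.476  0.0907 0.0621] Frail -2.51
28.68 [0.4763 0.0929 0.0621] Frail -2.94
28.93 [0.4766 0.0949 0.0621] Frail -2.48
29.18 [0.4769 0.097  0.0621] Frail -2.53
```

```bash

python3 -m jog '[{"dx":0,"dy":1,"dz":0,"ax":0,"ay":0,"az":0},{"dx":0,"dy":1,"dz":0,"ax":0,"ay":0,"az":0}]'>l; python3 chk.py && python3 -m jog '[{"dx":0,"dy":1,"dz":0,"ax":0,"ay":0,"az":0},{"dx":0,"dy":1,"dz":0,"ax":0,"ay":0,"az":0}]'>l && python3 chk.py && python3 -m jog '[{"dx":0,"dy":1,"dz":0,"ax":0,"ay":0,"az":0},{"dx":0,"dy":1,"dz":0,"ax":0,"ay":0,"az":0}]'>l && python3 chk.py && python3 -m jog '[{"dx":0,"dy":1,"dz":0,"ax":0,"ay":0,"az":0},{"dx":0,"dy":1,"dz":0,"ax":0,"ay":0,"az":0}]'>l && python3 chk.py && python3 -m jog '[{"dx":0,"dy":1,"dz":0,"ax":0,"ay":0,"az":0},{"dx":0,"dy":1,"dz":0,"ax":0,"ay":0,"az":0}]'>l && python3 chk.py && python3 -m jog '[{"dx":0,"dy":1,"dz":0,"ax":0,"ay":0,"az":0},{"dx":0,"dy":1,"dz":0,"ax":0,"ay":0,"az":0}]'>l && python3 chk.py && python3 -m jog '[{"dx":0,"dy":1,"dz":0,"ax":0,"ay":0,"az":0},{"dx":0,"dy":1,"dz":0,"ax":0,"ay":0,"az":0}]'>l && python3 chk.py && python3 -m jog '[{"dx":0,"dy":1,"dz":0,"ax":0,"ay":0,"az":0},{"dx":0,"dy":1,"dz":0,"ax":0,"ay":0,"az":0}]'>l && python3 chk.py && python3 -m jog '[{"dx":0,"dy":1,"dz":0,"ax":0,"ay":0,"az":0},{"dx":0,"dy":1,"dz":0,"ax":0,"ay":0,"az":0}]'>l && python3 chk.py && python3 -m jog '[{"dx":0,"dy":1,"dz":0,"ax":0,"ay":0,"az":0},{"dx":0,"dy":1,"dz":0,"ax":0,"ay":0,"az":0}]'>l && python3 chk.py
```

```text
29.35 [0.4772 0.0989 0.0621] Frail -3.28
29.52 [0.4775 0.1009 0.0621] Frail -2.96
29.68 [0.4778 0.1029 0.0621] Frail -3.04
29.85 [0.4781 0.1049 0.0621] Frail -3.98
30.02 [0.4784 0.1069 0.0621] Frail -3.21
30.18 [0.4786 0.1089 0.0621] Frail -2.94
30.35 [0.4789 0.1109 0.0621] Frail -1.54
30.52 [0.4793 0.1135 0.0621] Frail 1.93
```

```bash

python3 -m jog '[{"dx":0,"dy":0.5,"dz":0,"ax":0,"ay":0,"az":0},{"dx":0,"dy":0,"dz":0,"ax":0,"ay":0,"az":0}]'>l; python3 chk.py; python3 -m jog '[{"dx":0,"dy":0.5,"dz":0,"ax":0,"ay":0,"az":0},{"dx":0,"dy":0,"dz":0,"ax":0,"ay":0,"az":0}]'>l; python3 chk.py
```

```text
30.68 [0.4796 0.1153 0.0621] Frail 8.67
30.85 [0.4797 0.1158 0.0621] Frail 6.71
```

```bash

python3 -m jog '[{"dx":0,"dy":0.5,"dz":0,"ax":0,"ay":0,"az":0},{"dx":0,"dy":0,"dz":0,"ax":0,"ay":0,"az":0}]'>l; python3 chk.py
```

```text
31.02 [0.4797 0.1161 0.0621] Frail 5.76
```

```bash

python3 -m jog '[{"dx":0,"dy":0.6,"dz":0,"ax":0,"ay":0,"az":0},{"dx":0,"dy":0,"dz":0,"ax":0,"ay":0,"az":0}]'>l; python3 chk.py; python3 -m jog '[{"dx":0,"dy":0.6,"dz":0,"ax":0,"ay":0,"az":0},{"dx":0,"dy":0,"dz":0,"ax":0,"ay":0,"az":0}]'>l; python3 chk.py
```

```text
31.18 [0.4797 0.1163 0.0621] Frail 4.49
31.35 [0.4798 0.1165 0.0621] Frail 4.24
```

```bash

python3 -m jog '[{"dx":0,"dy":0.6,"dz":0,"ax":0,"ay":0,"az":0},{"dx":0,"dy":0,"dz":0,"ax":0,"ay":0,"az":0}]'>l; python3 chk.py; python3 -m jog '[{"dx":0,"dy":0.6,"dz":0,"ax":0,"ay":0,"az":0},{"dx":0,"dy":0,"dz":0,"ax":0,"ay":0,"az":0},{"dx":0,"dy":0,"dz":0,"ax":0,"ay":0,"az":0}]'>l; python3 chk.py
```

```text
31.52 [0.4798 0.1168 0.0621] Frail 1.36
31.77 [0.4799 0.1171 0.0621] Frail 0.33
```

```bash

python3 -m jog '[{"dx":0,"dy":0.2,"dz":0,"ax":0,"ay":0,"az":0},{"dx":0,"dy":0,"dz":0,"ax":0,"ay":0,"az":0},{"dx":0,"dy":0,"dz":0,"ax":0,"ay":0,"az":0},{"dx":0,"dy":0,"dz":0,"ax":0,"ay":0,"az":0},{"dx":0,"dy":0,"dz":0,"ax":0,"ay":0,"az":0},{"dx":0,"dy":0,"dz":0,"ax":0,"ay":0,"az":0}]'>l; python3 chk.py; python3 - <<'E'
from p import *
st();S=cam("scene");cv2.imwrite("pics/s9.png",cv2.resize(S["img"][130:270,260:460,::-1],(800,560),interpolation=cv2.INTER_CUBIC))
E
```

```text
32.27 [0.4799 0.1171 0.0621] Frail -0.28
t 32.27 p [0.4799 0.1171 0.0621] q [ 0.19  0.12  2.16 -0.    0.86 -1.23] z [ 0.003  0.    -1.   ] y [0.147 0.989 0.001] F [-3.8  0.3  6.1] w 0.157 g 43.2
```

View pics/s9.png

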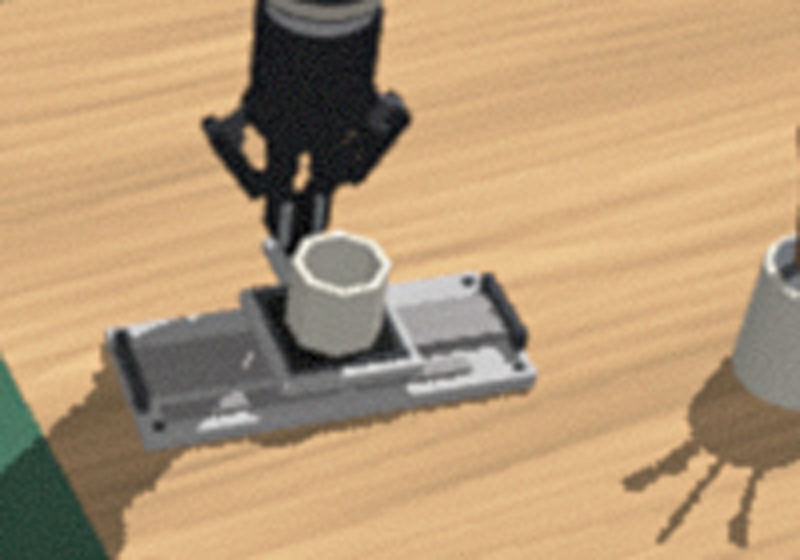

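The cup (about (335,300) in the crop) stands upright in the frame, and the fingers hold the post. The force along the rail went through the notch's pull and settled near zero, so the ball is seated. I'll hand in.

```bash
python3 -c "
from workcell import bot
print(bot.finish_job())"
```

```text
the job is handed in; nothing more can be done
None
```

I handed the job in at about 32 s: the cup stands mouth-up in the frame and the gripper still holds the post with the ball in its notch. The interface did not report a verdict; I judged the notch by the force along the rail, which pulled to about 9 N and then settled near zero.

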